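Set up the cup warmer and nest the cups

TASK

Set up the cup warmer: turn the round plate until its three holes line up with the brass studs on the dark base and slide it fully home, then take the orange infrared thermometer, hold it still for two seconds pointing straight down at the middle of the plate's black socket from a few centimetres above, and put it back in its holder. Then stack every stoneware cup in that socket, upright, the first standing in it and each next one nested fully down in the one below, set down gently and never dropped. Leave the mug, canister and spoon where they are.

Things in the scene. Friction and masses are not known exactly. Their poses are not given: they have to be found in the camera images.
- stand: fixed base: dark round metal block, 140 mm diameter, 25 mm high; on top three brass studs (10 mm diameter, 15 mm tall, top 5 mm tapering to 6 mm) on a circle of 50 mm radius, 120 degrees apart, the first along its x axis. Origin: centre of its underside at the counter, z up, any yaw.
- plate: loose drip plate, 0.32-0.52 kg, lies socket up at any yaw: steel disc 130 mm diameter, 6 mm thick, three 13 mm holes on a 50 mm radius, 120 degrees apart, the first along its x axis; on its middle a square black socket, 53 x 53 mm, sides along x and y, top 40 mm above origin. Origin: centre of the disc's underside, z up. Home: on the stand's top, studs 9 mm proud of the disc.
- socket (a point): centre of the floor of the plate's cup socket, 30 mm above the disc's underside; the square recess is 43 mm wide and 10 mm deep, and the foot of the first cup stands on its floor
- thermometer: pocket infrared thermometer: upright orange round pen, 20 mm diameter, 120 mm long, 0.06 kg, the lens in its lower end, which narrows to 14 mm over the last 10 mm. Origin: centre of the lens end, z along the pen, away from the lens. It stands loosely, lens down, in the holder.
- holder: fixed square aluminium tube open at the top, 32 mm wide outside, 24 mm inside, 55 mm high, floor 4 mm thick. Origin: centre of its underside, z up. The standing thermometer rises about 70 mm out of it.
- mug: bystander: speckled stoneware mug, 82 mm diameter, 92 mm high, origin at the centre of its underside
- canister: bystander: closed steel canister, 94 mm diameter, about 155 mm high, origin at the centre of its underside
- spoon: bystander: a coffee scoop spoon, 180 mm long, lying on the counter, origin at its middle underside
- cup1: stacking cup (cream glaze), upright, 71 mm high, 0.12-0.2 kg; may be absent. All cups alike: 62 mm outside diameter from 45 mm up to the rim (56 mm inside); below the shoulder at 45 mm a cone narrowing to a 36 mm foot. Nested, the shoulder rests on the rim below, each cup 26 mm above the last. Origin: centre of its underside, z up.
- cup2: stacking cup (slate blue glaze), upright, 71 mm high, 0.12-0.2 kg; may be absent. All cups alike: 62 mm outside diameter from 45 mm up to the rim (56 mm inside); below the shoulder at 45 mm a cone narrowing to a 36 mm foot. Nested, the shoulder rests on the rim below, each cup 26 mm above the last. Origin: centre of its underside, z up.
- cup3: stacking cup (terracotta glaze), upright, 71 mm high, 0.12-0.2 kg; may be absent. All cups alike: 62 mm outside diameter from 45 mm up to the rim (56 mm inside); below the shoulder at 45 mm a cone narrowing to a 36 mm foot. Nested, the shoulder rests on the rim below, each cup 26 mm above the last. Origin: centre of its underside, z up.
- cup4: stacking cup (sage green glaze), upright, 71 mm high, 0.12-0.2 kg; may be absent. All cups alike: 62 mm outside diameter from 45 mm up to the rim (56 mm inside); below the shoulder at 45 mm a cone narrowing to a 36 mm foot. Nested, the shoulder rests on the rim below, each cup 26 mm above the last. Origin: centre of its underside, z up.
- cup5: stacking cup (mustard glaze), upright, 71 mm high, 0.12-0.2 kg; may be absent. All cups alike: 62 mm outside diameter from 45 mm up to the rim (56 mm inside); below the shoulder at 45 mm a cone narrowing to a 36 mm foot. Nested, the shoulder rests on the rim below, each cup 26 mm above the last. Origin: centre of its underside, z up.
There are look-alikes about, which are no part of the job. What is meant by the holder is not purple, and is the smaller of those in its own colour. Of the things that look like the cup5, take the one that is farthest from the robot's base at the start.

How it is judged:
On the way, in this order (a step that is already met when the one before it is completed fails the run):
1. the drip plate lies fully home on the three studs (z of plate in the frame of stand between 0.0225 and 0.0275 m and horizontal distance between plate and stand below 0.004 m and angle between plate's own z axis and vertical below 0.035 rad), for 0.3 s.
2. the thermometer is held still, lens down, over the middle of the seated plate's socket (all of step 1 and horizontal distance between thermometer and socket below 0.015 m and z of thermometer in the frame of socket between 0.012 and 0.1 m and angle between thermometer's own z axis and vertical below 0.2 rad and linear speed of thermometer below 0.03 m/s and angular speed of thermometer below 0.3 rad/s), for 1.5 s.
3. a cup stands upright in the socket of the seated plate (all of step 1 and ((horizontal distance between cup1 and socket below 0.006 m and z of cup1 in the frame of plate between 0.0265 and 0.0335 m and angle between cup1's own z axis and vertical below 0.07 rad) or (horizontal distance between cup2 and socket below 0.006 m and z of cup2 in the frame of plate between 0.0265 and 0.0335 m and angle between cup2's own z axis and vertical below 0.07 rad) or (horizontal distance between cup3 and socket below 0.006 m and z of cup3 in the frame of plate between 0.0265 and 0.0335 m and angle between cup3's own z axis and vertical below 0.07 rad) or (horizontal distance between cup4 and socket below 0.006 m and z of cup4 in the frame of plate between 0.0265 and 0.0335 m and angle between cup4's own z axis and vertical below 0.07 rad) or (horizontal distance between cup5 and socket below 0.006 m and z of cup5 in the frame of plate between 0.0265 and 0.0335 m and angle between cup5's own z axis and vertical below 0.07 rad))), for 0.2 s.
At the end, for the whole second after the job is handed in: Plate flat on the stand (2.5 mm in height, 4 mm in centring, studs through the holes); thermometer upright at the bottom of its holder; all cups in one upright stack at rest in the socket: within 10 mm of its axis, tilt below 0.07 rad, heights within 3.5 mm of whole 26 mm nesting steps (all of step 1 and horizontal distance between thermometer and holder below 0.008 m and z of thermometer in the frame of holder below 0.01 m and angle between thermometer's own z axis and vertical below 0.2 rad and horizontal distance between each of cup1, cup2, cup3, cup4, cup5 and socket below 0.01 m and angle between each of cup1, cup2, cup3, cup4, cup5's own z axis and vertical below 0.07 rad and linear speed of each of cup1, cup2, cup3, cup4, cup5 below 0.02 m/s and (z of cup1 in the frame of plate between 0.0265 and 0.0335 m or z of cup1 in the frame of plate between 0.0525 and 0.0595 m or z of cup1 in the frame of plate between 0.0785 and 0.0855 m or z of cup1 in the frame of plate between 0.1045 and 0.1115 m or z of cup1 in the frame of plate between 0.1305 and 0.1375 m) and (z of cup2 in the frame of plate between 0.0265 and 0.0335 m or z of cup2 in the frame of plate between 0.0525 and 0.0595 m or z of cup2 in the frame of plate between 0.0785 and 0.0855 m or z of cup2 in the frame of plate between 0.1045 and 0.1115 m or z of cup2 in the frame of plate between 0.1305 and 0.1375 m) and (z of cup3 in the frame of plate between 0.0265 and 0.0335 m or z of cup3 in the frame of plate between 0.0525 and 0.0595 m or z of cup3 in the frame of plate between 0.0785 and 0.0855 m or z of cup3 in the frame of plate between 0.1045 and 0.1115 m or z of cup3 in the frame of plate between 0.1305 and 0.1375 m) and (z of cup4 in the frame of plate between 0.0265 and 0.0335 m or z of cup4 in the frame of plate between 0.0525 and 0.0595 m or z of cup4 in the frame of plate between 0.0785 and 0.0855 m or z of cup4 in the frame of plate between 0.1045 and 0.1115 m or z of cup4 in the frame of plate between 0.1305 and 0.1375 m) and (z of cup5 in the frame of plate between 0.0265 and 0.0335 m or z of cup5 in the frame of plate between 0.0525 and 0.0595 m or z of cup5 in the frame of plate between 0.0785 and 0.0855 m or z of cup5 in the frame of plate between 0.1045 and 0.1115 m or z of cup5 in the frame of plate between 0.1305 and 0.1375 m)); the robot touches nothing.
It fails at once if the mug, the canister or the spoon is moved more than 40 mm (distance of any of mug, canister, spoon from where it was at the start of the episode above 0.04 m).
It fails at once if a cup, the plate or the thermometer is dropped (moves faster than 1 m/s with no finger on it, a fall of about 5 cm) ((linear speed of cup1 above 1 m/s and contact force between cup1 and the fingers below 0.05 N) or (linear speed of cup2 above 1 m/s and contact force between cup2 and the fingers below 0.05 N) or (linear speed of cup3 above 1 m/s and contact force between cup3 and the fingers below 0.05 N) or (linear speed of cup4 above 1 m/s and contact force between cup4 and the fingers below 0.05 N) or (linear speed of cup5 above 1 m/s and contact force between cup5 and the fingers below 0.05 N) or (linear speed of plate above 1 m/s and contact force between plate and the fingers below 0.05 N) or (linear speed of thermometer above 1 m/s and contact force between thermometer and the fingers below 0.05 N)).
Of cup1, cup2, cup3, cup4, cup5 only 3 to 5 are there at a start; the rules pass over those that are not, and their reading is None.
At some moment in a run one of plate may be knocked a few centimetres aside while the robot is not near it.
Once in a run the grip may slacken for a moment while it holds something.
It also fails if it takes over 210 s, if anything falls off the work surface, if the arm or the gripper's body presses on something with over 40 N, if the wrist force passes 120 N, or if a joint passes its speed limit or range.

ROBOT

A 6-joint arm with a two-finger parallel gripper is mounted at the origin on the work surface. World frame = base frame: x ahead of the robot, y to its left, z up, the work surface at z = 0. Lengths are in m, angles in rad, forces in N, time in s.
With the tool pointing down it reaches from about 0.375 to 0.975 m from the base axis. Payload 3.8 kg.
Tool frame: the origin (TCP) lies midway between the tips of the shut fingers; the grasp point (between the pads) lies 19 mm behind it; z points along the fingers, y is the line along which they close (so a half turn about z gives the same grasp; the last joint's range is limited). The gripper opens to 85 mm and grips with 20 to 120 N. Pads are 22 mm wide; open, the fingers measure 114 mm over their backs; the gripper's body (76 mm by 85 mm) begins 54 mm behind the grasp point. The pads swing forward as they close: fully open they stand 13 mm farther back than shut.
Start: joints at [-1.145, 0.264, 1.604, -0, 1.274, -0.037], TCP at [0.301, -0.604, 0.231] pointing down, gripper open.
Joint ranges: [-2.63, 2.63], [-0.94, 2.18], [0.31, 2.57], [-1.31, 4.45], [0, 2.66], [-2.55, 2.55]. Speed limits (rad/s): [2.57, 2.57, 3.14, 3.14, 3.14, 3.14].

INTERFACE

Orientations are given as a rotation vector (axis times angle).
In Python, from workcell import read_state, vision, ticket gives the robot as it stands. The module is installed in compiled form; this text tells all that it offers.
- The arm moves only by the tool jog_arm, never from a script. Its arguments are lists of equal length, an entry for each row: "turn": the turn, a rotation vector about the tool's x, y, z in rad, a list of three; "delta_pos": the shift along the tool's x, y, z in m, a list of three; "gripper": the finger opening in m, from 0 to 0.0854. In form: {"turn": [[rx, ry, rz], ...], "delta_pos": [[dx, dy, dz], ...], "gripper": [gripper, ...]}. A call has 1 to 20 rows; each row shifts and turns the commanded pose from where the row before left it, along the tool's axes as they then stand; what a row does not reach is not made up. A row lasts 1/12 s, in which the tool goes at most 41.7 mm and 7.16 degrees, less where a joint would pass 70% of its speed; a pose out of reach is approached as far as the arm can. A call with a gripper value outside its range is refused whole. The fingers move at their own pace and stop on an object; "grip_force" is the grip in N (left out, the last holds). Time passes only in rows, so rows that do not move let the fingers close. It gives the time, the measured TCP pose, the force, the opening and the grip force at its end, in the units of the state.
- read_state(): the state, without advancing time (a new reading comes with each control period).
- vision.read_camera(name): name is "scene" or "top" or "wrist"; returns the picture (384x512x3 uint8, red, green, blue); there is no depth.
- vision.calibration(name): a dict with "vfov" (degrees; the focal length in pixels is half the picture's height over the tangent of half this angle, whatever the lens; pixels are square), "cx", "cy" (the principal point, pixels), "R" (3x3) and "t" (3): a world point X has camera coordinates R X + t; the wrist camera has in their place "mount" (4x4, takes a point from camera to tool coordinates, whose origin is the TCP and whose axes are the flange's). Camera axes: x right, y down, z forward; pixel columns grow to the right and rows downward; lengths in m; the calibration is good to about 2 mm. A picture is of the moment at which its call begins: read the wrist's pose just before it. calibration takes no time and is no camera call.
- ticket.finish_job(): hands the job in; it is judged then, once.
The state is a dict: "time": time; "q": joint angles; "joint_vel": joint speeds; "joint_torque": joint torques, N m; "tool_pos": TCP position; "tcp_rot": TCP orientation; "wrist_force": force on the tool from outside, world axes, zero at the start; "torque": the same for the moment, N m; "width": opening from 0.0 (shut) to 1.0 (fully open); "grip_force": force on a finger pad.
Only numpy, scipy, OpenCV 4.12 (cv2) and the standard library are available. Lean on these libraries where they do the work, as an engineer would, in place of code of your own. Each camera call takes 0.05 s, during which the arm holds its last target. There are 200 camera calls.

## Working session

There is one attempt and no reset: what is moved stays moved. The work goes in short steps, Python scripts to look and compute and a tool call to move; the robot and the scene stay as the last step left them, time stands still between calls to the robot, and variables do not carry over. Pictures are saved under pics/ and viewed, at most 19 in all, crops included, and the job is handed in when it is done.

Besides the shell and the picture viewer there is one more tool, called after ">>>" by a JSON object that holds its "method" and its "body". jog_arm: Moves the arm, as the interface text tells. Its arguments: {"type":"object","properties":{"turn":{"type":"array","items":{"type":"array","items":{"type":"number"}}},"delta_pos":{"type":"array","items":{"type":"array","items":{"type":"number"}}},"gripper":{"type":"array","items":{"type":"number"}},"grip_force":{"type":"number"}},"required":["turn","delta_pos","gripper"]}

```bash
mkdir -p pics; cat > h.py <<'E'
import numpy as np, cv2
from workcell import read_state, vision, ticket
from scipy.spatial.transform import Rotation as Ro
def cam(name):
    c=vision.calibration(name); f=192/np.tan(np.radians(c['vfov'])/2)
    if name=='wrist':
        s=read_state(); T=np.eye(4); T[:3,:3]=Ro.from_rotvec(s['tcp_rot']).as_matrix(); T[:3,3]=s['tool_pos']
        M=T@np.array(c['mount']); Rcw=M[:3,:3]; o=M[:3,3]
    else:
        R=np.array(c['R']); Rcw=R.T; o=-R.T@np.array(c['t'])
    return f,c['cx'],c['cy'],Rcw,o
def shot(name,fn=None):
    K=cam(name); im=vision.read_camera(name)
    if fn: cv2.imwrite('pics/'+fn,im[:,:,::-1]); np.savez('pics/'+fn+'.npz',im=im,K=np.array(K,dtype=object))
    return im,K
def load(fn):
    d=np.load('pics/'+fn+'.npz',allow_pickle=True); return d['im'],tuple(d['K'])
def ray(K,u,v,z):
    f,cx,cy,R,o=K; d=R@np.array([(u-cx)/f,(v-cy)/f,1]); return o+d*(z-o[2])/d[2]
def proj(K,X):
    f,cx,cy,R,o=K; p=R.T@(np.array(X)-o); return f*p[0]/p[2]+cx,f*p[1]/p[2]+cy
E
python3 - <<'E'
from h import *
a,_=shot('scene','s0.png'); b,_=shot('top','t0.png')
print(read_state())
for n in('scene','top','wrist'): print(n,cam(n))
print(vision.calibration('wrist'))
cv2.imwrite('pics/t0b.png',cv2.resize(b,(800,600),interpolation=cv2.INTER_CUBIC)[:,:,::-1])
cv2.imwrite('pics/s0b.png',cv2.resize(a,(800,600),interpolation=cv2.INTER_CUBIC)[:,:,::-1])
E
```

```text
{'time': 0.1, 'q': array([-1.14486028e+00,  2.64689934e-01,  1.60524958e+00, -2.05034818e-05,
        1.27368093e+00, -3.68933279e-02]), 'joint_vel': array([-0.00027034, -0.00157745, -0.00131554, -0.00109128, -0.00156905,
        0.0005827 ]), 'joint_torque': array([ 4.37740964e-04, -5.16707289e+01, -3.68590593e+01, -1.11914308e-04,
        6.27077374e-03, -3.95815562e-06]), 'tool_pos': array([ 0.30109887, -0.60338647,  0.23007178]), 'tcp_rot': array([-3.05591185e+00, -7.20092866e-01,  6.45498236e-04]), 'wrist_force': array([-0.29613704, -0.44208237,  0.42714512]), 'torque': array([ 0.0098946 ,  0.02308929, -0.01535016]), 'grip_force': 0.0, 'width': 0.9990299368069184}
scene (np.float64(422.36508927599345), 262.1445985084187, 193.13611193721724, array([[-0.68167925,  0.49644461, -0.5374534 ],
       [ 0.73165044,  0.46356136, -0.49979846],
       [ 0.00102038, -0.73393025, -0.67922407]]), array([1.11234665, 0.48481193, 0.67884583]))
top (np.float64(457.35699145099744), 249.67064414256097, 195.13982035759292, array([[-0.02881145, -0.99184889,  0.12411959],
       [-0.99958421,  0.02844657, -0.00471135],
       [ 0.00114217, -0.12420372, -0.99225608]]), array([0.46234424, 0.0086437 , 1.30805916]))
wrist (np.float64(297.58964668265247), 253.19787157513483, 193.5475380152575, array([[ 0.44672091, -0.85765402, -0.2546959 ],
       [-0.89467065, -0.42893653, -0.12481139],
       [-0.00220338,  0.2836248 , -0.9589328 ]]), array([ 0.36584149, -0.57085799,  0.37161053]))
{'vfov': 65.6588996983042, 'cx': 253.19787157513483, 'cy': 193.5475380152575, 'mount': array([[ 2.62603364e-04, -9.58919270e-01, -2.83678983e-01,
         7.24624109e-02],
       [ 9.99999950e-01,  3.01815098e-04, -9.45186799e-05,
        -4.86348709e-04],
       [ 1.76254384e-04, -2.83678944e-01,  9.58919301e-01,
        -1.41534049e-01],
       [ 0.00000000e+00,  0.00000000e+00,  0.00000000e+00,
         1.00000000e+00]])}
```

View pics/t0b.png

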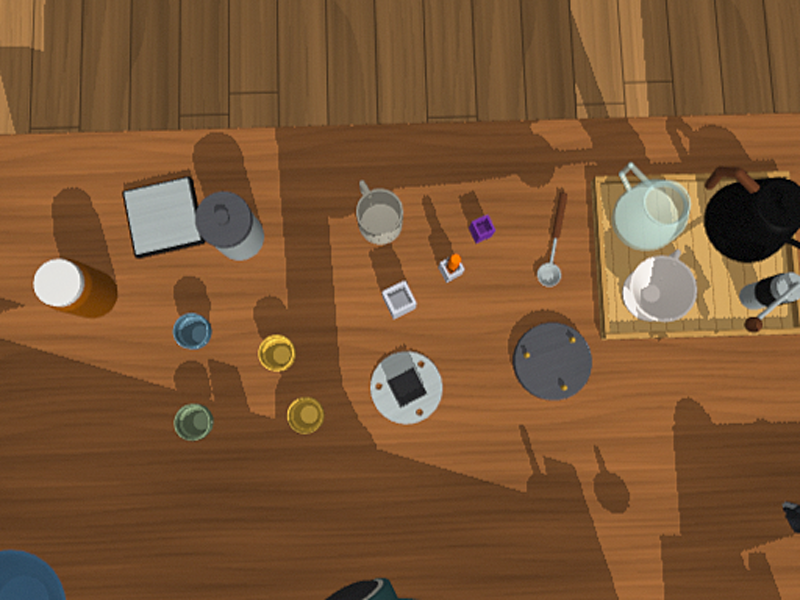

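View pics/s0b.png

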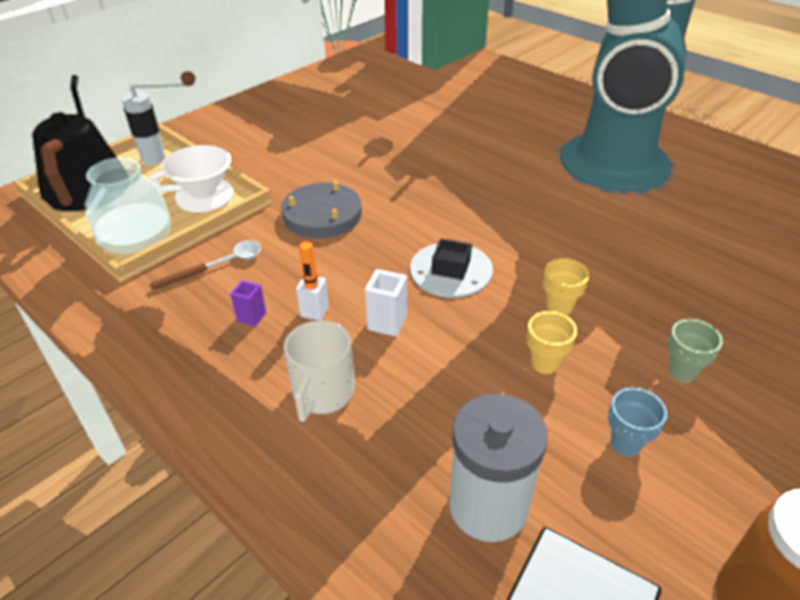

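The top view shows these things (800x600 pixels):
- **Plate:** (406,387). **Stand:** (553,361), with its three studs.
- **Holder:** there are three candidates: purple (482,228), large white (399,299) and small white with the orange pen (452,267). It is the small white one, since it is not purple and is the smaller of the white two.
- **Cups:** blue (192,330), green (193,422) and two mustard, at (276,353) and (305,415). The base is near (365,600), so cup5 should be the farther one at (276,353). I'll check this with numbers and a crop.

```bash
python3 - <<'E'
from h import *
im,K=load('t0.png'); hsv=cv2.cvtColor(im,cv2.COLOR_RGB2HSV)
s=512/800
def blob(c,r,lo,hi):
    m=cv2.inRange(hsv,np.array(lo),np.array(hi)); w=np.zeros_like(m); cv2.circle(w,(int(c[0]*s),int(c[1]*s)),r,255,-1); m&=w
    cs,_=cv2.findContours(m,0,2); return [c for c in sorted(cs,key=cv2.contourArea,reverse=True) if cv2.contourArea(c)>2]
for n,c,lo,hi in [('blue',(192,330),(95,60,40),(115,255,255)),('green',(193,422),(35,30,30),(90,255,255)),('mustA',(276,353),(20,130,80),(32,255,255)),('mustB',(305,415),(20,130,80),(32,255,255))]:
    k=blob(c,20,lo,hi)[0]; (u,v),r=cv2.minEnclosingCircle(k); X=ray(K,u,v,.06); print(n,u,v,r,X.round(3),np.hypot(*X[:2]).round(3))
for n,c,r,lo,hi,z in [('stand',(553,361),32,(0,0,40),(179,90,110),.02),('plate',(406,387),30,(0,0,100),(179,50,255),.006),('socket',(406,387),20,(0,0,0),(179,255,50),.04),('studs',(553,361),28,(15,120,100),(32,255,255),.037),('pen',(454,262),12,(5,180,150),(16,255,255),.12)]:
    for k in blob(c,r,lo,hi)[:3]:
        (u,v),rad=cv2.minEnclosingCircle(k); print(n,u.__round__(1),v.__round__(1),round(rad,1),ray(K,u,v,z).round(4),cv2.minAreaRect(k)[2])
print('holders',[ray(K,a*s,b*s,.055).round(3) for a,b in((452,268),(399,299),(482,228))])
print('base px',proj(K,(0,0,0)))
crop=im[130:300,160:320]; h=im[130:210,230:330]
A=cv2.resize(crop,(560,595),interpolation=cv2.INTER_CUBIC)
print(A.shape); cv2.imwrite('pics/c0.png',A[:,:,::-1])
E
```

```text
blue 122.5 212.0 11.884963989257812 [0.582 0.352 0.06 ] 0.68
green 123.20491790771484 269.7213134765625 12.3861722946167 [0.426 0.349 0.06 ] 0.551
mustA 176.8125 225.40625 11.91963005065918 [0.541 0.204 0.06 ] 0.578
mustB 195.0966033935547 265.4525451660156 11.820108413696289 [0.432 0.155 0.06 ] 0.459
stand 353.0 231.2 25.4 [ 0.5129 -0.285   0.02  ] 45.0
plate 259.9 247.7 23.3 [ 0.4746 -0.022   0.006 ] 45.0
socket 260.0 247.5 12.2 [ 0.4748 -0.0216  0.04  ] 63.43495178222656
studs 336.7 227.0 1.7 [ 0.5253 -0.2363  0.037 ] 90.0
studs 360.5 247.5 1.6 [ 0.4669 -0.2992  0.037 ] 45.0
studs 366.0 217.0 1.4 [ 0.5507 -0.3195  0.037 ] 90.0
pen 291.0 167.5 5.6 [ 0.6813 -0.1081  0.12  ] 45.0
holders [array([ 0.682, -0.109,  0.055]), array([ 0.629, -0.013,  0.055]), array([ 0.753, -0.166,  0.055])]
base px (np.float64(257.216019201808), np.float64(424.0038808818536))
(595, 560, 3)
```

View pics/c0.png

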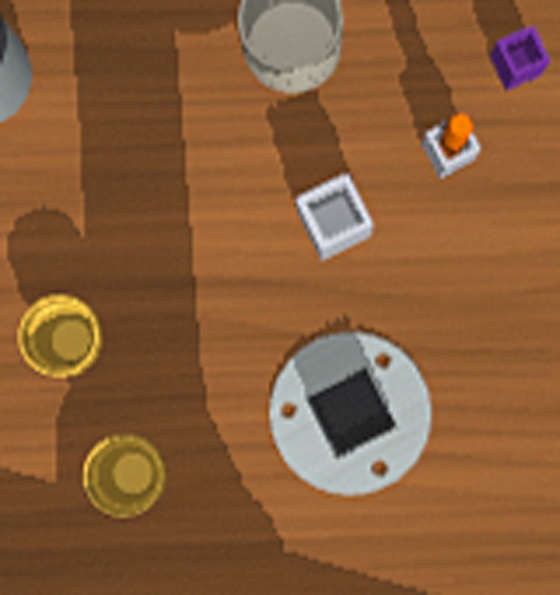

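The crop confirms both choices. The meant holder is the small white tube with the pen, at crop (452,147). cup5 is the upper mustard cup at crop (60,336), 0.578 m from the base against 0.459 m for the other. The plate's holes are at about 88° mod 120 and the studs at about 77°. Next I move above the plate.

>>> {"method": "jog_arm", "body": {"turn": [[0,0,0],[0,0,0],[0,0,0],[0,0,0],[0,0,0],[0,0,0],[0,0,0],[0,0,0],[0,0,0],[0,0,0],[0,0,0],[0,0,0],[0,0,0],[0,0,0],[0,0,0],[0,0,0],[0,0,0],[0,0,0],[0,0,0],[0,0,0]], "delta_pos": [[0.023,-0.0246,0.004],[0.023,-0.0246,0.004],[0.023,-0.0246,0.004],[0.023,-0.0246,0.004],[0.023,-0.0246,0.004],[0.023,-0.0246,0.004],[0.023,-0.0246,0.004],[0.023,-0.0246,0.004],[0.023,-0.0246,0.004],[0.023,-0.0246,0.004],[0.023,-0.0246,0.004],[0.023,-0.0246,0.004],[0.023,-0.0246,0.004],[0.023,-0.0246,0.004],[0.023,-0.0246,0.004],[0.023,-0.0246,0.004],[0.023,-0.0246,0.004],[0.023,-0.0246,0.004],[0,0,0],[0,0,0]], "gripper": [0.0854,0.0854,0.0854,0.0854,0.0854,0.0854,0.0854,0.0854,0.0854,0.0854,0.0854,0.0854,0.0854,0.0854,0.0854,0.0854,0.0854,0.0854,0.0854,0.0854], "grip_force": 60}}

```text
time: 1.77
tool_pos: [0.4737, -0.0214, 0.1586]
tcp_rot: [-3.056, -0.726, 0.002]
wrist_force: [-0.4, -0.6, -0.5]
width: 0.997
grip_force: 0.0
```

```bash
python3 - <<'E'
from h import *
im,K=shot('wrist','w1.png'); s=read_state(); print(s['time'],s['tool_pos'],s['tcp_rot'],s['q'])
E
```

```text
1.8167 [ 0.47366493 -0.02252259  0.15881097] [ 3.05695554e+00  7.23871600e-01 -2.05280722e-03] [-9.96646385e-02 -6.03256415e-02  2.09851659e+00 -5.83700669e-04
  1.10460438e+00  1.00636981e+00]
```

View pics/w1.png

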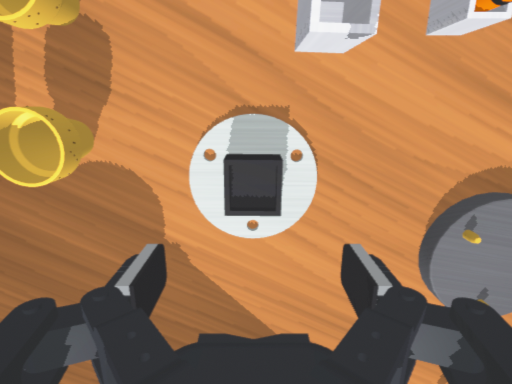

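The plate is centred at about (253,176). The socket sits square to the fingers and the holes are at (210,155), (297,155) and (253,225). Next I measure its centre and angle.

```bash
cat >> h.py <<'E'
def togo(X):
    s=read_state(); R=Ro.from_rotvec(s['tcp_rot']).as_matrix(); return (R.T@(np.array(X)-s['tool_pos'])).round(4)
def yaw(): 
    R=Ro.from_rotvec(read_state()['tcp_rot']).as_matrix(); return np.degrees(np.arctan2(R[1,1],R[0,1])).round(2), R[:,2].round(3)
def blobs(im,lo,hi,c,r):
    m=cv2.inRange(cv2.cvtColor(im,cv2.COLOR_RGB2HSV),np.array(lo),np.array(hi)); w=np.zeros_like(m); cv2.circle(w,(int(c[0]),int(c[1])),r,255,-1)
    cs,_=cv2.findContours(m&w,0,1); return [c for c in sorted(cs,key=cv2.contourArea,reverse=True) if cv2.contourArea(c)>3]
E
python3 - <<'E'
from h import *
im,K=load('w1.png'); 
d=blobs(im,(0,0,120),(179,60,255),(253,176),72)[0]; P=np.array([ray(K,u,v,.006)[:2] for u,v in d[:,0]],np.float32); 
(c,r)=cv2.minEnclosingCircle(P); e=cv2.fitEllipse(P); print('disc',c,r,e)
H=[]
for k in blobs(im,(5,60,60),(25,255,255),(253,176),58)[:3]:
    m=cv2.moments(k); H.append(ray(K,m['m10']/m['m00'],m['m01']/m['m00'],.004)[:2])
H=np.array(H); hc=H.mean(0); print('holes',hc,[ (np.degrees(np.arctan2(*(h-hc)[::-1]))%360).round(1) for h in H],np.linalg.norm(H-hc,axis=1))
k=blobs(im,(0,0,0),(179,255,60),(253,184),48)[0]; Q=np.array([ray(K,u,v,.04)[:2] for u,v in k[:,0]],np.float32); print('sock',cv2.minAreaRect(Q))
print(yaw())
E
```

```text
disc (0.47334790229797363, -0.020249973982572556) 0.06519291549921036 ((0.47354939579963684, -0.020145509392023087), (0.12867699563503265, 0.12906953692436218), 43.805423736572266)
holes [ 0.47353395 -0.02005986] [np.float64(86.4), np.float64(326.4), np.float64(206.2)] [0.04966517 0.04986956 0.04975616]
sock ((0.4731873869895935, -0.020209774374961853), (0.04306221753358841, 0.04367176443338394), 26.311403274536133)
(np.float64(-63.36), array([-0.001, -0.   , -1.   ]))
```

>>> {"method": "jog_arm", "body": {"turn": [[0,0,0],[0,0,0],[0,0,0],[0,0,0],[0,0,0],[0,0,0],[0,0,0],[0,0,0],[0,0,0],[0,0,0],[0,0,0],[0,0,0],[0,0,0],[0,0,0],[0,0,0],[0,0,0]], "delta_pos": [[0.001,-0.0022,0.02],[0,0,0.025],[0,0,0.025],[0,0,0.025],[0,0,0.02],[0,0,0.015],[0,0,0.01],[0,0,0.0095],[0,0,0],[0,0,0],[0,0,0],[0,0,0],[0,0,0],[0,0,0],[0,0,0],[0,0,0]], "gripper": [0.0854,0.0854,0.0854,0.0854,0.0854,0.0854,0.0854,0.0854,0.0854,0.0854,0.04,0.04,0.04,0.04,0.04,0.04], "grip_force": 60}}

```text
time: 3.15
tool_pos: [0.4752, -0.0206, 0.0111]
tcp_rot: [3.057, 0.72, 0.003]
wrist_force: [-1.2, -0.2, 5.5]
width: 0.61
grip_force: 65.2
```

>>> {"method": "jog_arm", "body": {"turn": [[0,0,0],[0,0,0],[0,0,0],[0,0,0],[0,0,0],[0,0,0],[0,0,0],[0,0,0],[0,0,0],[0,0,0],[0,0,0],[0,0,0],[0,0,0],[0,0,0],[0,0,0],[0,0,0.08],[0,0,0.082],[0,0,0],[0,0,0],[0,0,0]], "delta_pos": [[0,0,-0.01],[0,0,-0.02],[0,0,-0.02],[0,0,-0.02],[-0.014,0.014,-0.01],[-0.02,0.02,-0.007],[-0.022,0.022,-0.007],[-0.022,0.022,-0.006],[-0.022,0.022,-0.006],[-0.022,0.022,-0.006],[-0.022,0.022,-0.006],[-0.022,0.022,-0.006],[-0.022,0.022,-0.006],[-0.022,0.022,-0.006],[-0.02,0.02,-0.006],[0,0,0],[0,0,0],[0,0,0],[0,0,0],[0,0,0]], "gripper": [0.04,0.04,0.04,0.04,0.04,0.04,0.04,0.04,0.04,0.04,0.04,0.04,0.04,0.04,0.04,0.04,0.04,0.04,0.04,0.04], "grip_force": 70}}

```text
time: 4.82
tool_pos: [0.3705, -0.3282, 0.1513]
tcp_rot: [-3.104, -0.474, 0.001]
wrist_force: [0.5, -0.6, -5.0]
width: 0.612
grip_force: 75.6
```

```bash
python3 - <<'E'
from h import *
im,K=shot('wrist','w2.png'); s=read_state(); print(s['time'],s['tool_pos'],yaw(),s['width'])
E
```

```text
4.8667 [ 0.37064754 -0.32826433  0.15135241] (np.float64(-72.63), array([-0.001,  0.001, -1.   ])) 0.6053045578016054
```

View pics/w2.png

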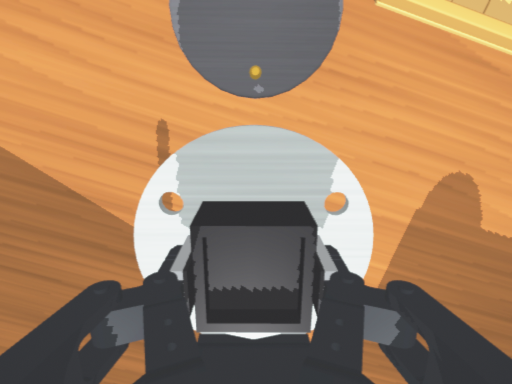

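The stand is at the top edge of the picture, with one stud at (255,72). I'll raise the arm so that all three studs come into view above the plate.

>>> {"method": "jog_arm", "body": {"turn": [[0,0,0],[0,0,0],[0,0,0],[0,0,0],[0,0,0],[0,0,0],[0,0,0],[0,0,0]], "delta_pos": [[0.005,0,-0.025],[0.005,0,-0.025],[0.005,0,-0.025],[0.005,0,-0.025],[0.005,0,-0.025],[0.0,0,-0.02],[0,0,0],[0,0,0]], "gripper": [0.04,0.04,0.04,0.04,0.04,0.04,0.04,0.04]}}

```text
time: 5.53
tool_pos: [0.3955, -0.3217, 0.2977]
tcp_rot: [3.104, 0.473, 0.003]
wrist_force: [-0.6, -0.5, -4.6]
width: 0.606
grip_force: 76.0
```

```bash
python3 - <<'E'
from h import *
im,K=shot('wrist','w3.png'); s=read_state(); print(s['time'],s['tool_pos'],yaw())
S=[]
for k in blobs(im,(15,110,90),(35,255,255),(256,60),75)[:6]:
    m=cv2.moments(k); u,v=m['m10']/m['m00'],m['m01']/m['m00']; X=ray(K,u,v,.038); print(u,v,m['m00'],X)
    S.append(X[:2])
S=np.array(S[:3]); c=S.mean(0); print(c,np.linalg.norm(S-c,axis=1),[np.degrees(np.arctan2(*(h-c)[::-1]))%120 for h in S])
# plate in hand: holes in tool frame
d=cv2.inRange(cv2.cvtColor(im,cv2.COLOR_RGB2HSV),(0,0,120),(179,60,255))
E
```

```text
5.5833 [ 0.39452573 -0.32102398  0.29578768] (np.float64(-72.7), array([-0.001,  0.001, -1.   ]))
218.52884615384616 42.352564102564095 52.0 [ 0.52291647 -0.23750247  0.038     ]
288.1111111111111 43.239583333333336 48.0 [ 0.54738511 -0.31903904  0.038     ]
252.71282051282049 105.28205128205127 32.5 [ 0.46495748 -0.29935167  0.038     ]
329.4035087719298 59.24561403508771 9.5 [ 0.54565555 -0.37392675  0.038     ]
[ 0.51175302 -0.28529773] [0.04908166 0.04907262 0.04886037] [np.float64(76.85322024853079), np.float64(76.56121264626259), np.float64(76.71640831122778)]
```

View pics/w3.png

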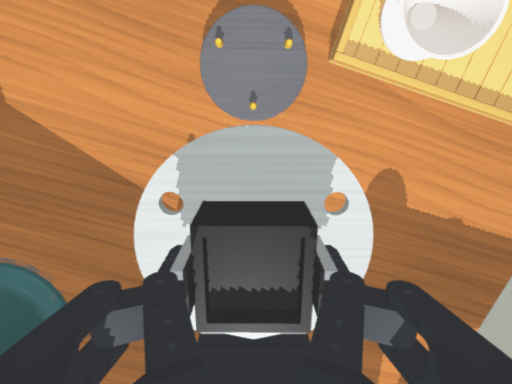

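All three studs show, at (219,42), (288,43) and (253,105). The held plate's front holes are at (172,203) and (336,203). Next I work out the plate's offset in the hand.

```bash
python3 - <<'E'
from h import *
M=np.array(vision.calibration('wrist')['mount'])
for fn in('w2.png','w3.png'):
    im,K=load(fn); f,cx,cy=K[:3]
    g=cv2.cvtColor(im,cv2.COLOR_RGB2HSV)
    for w in((172,203),(336,203)):
        m=(g[:,:,1]>90).astype(np.uint8)*255
        # hole region = non-steel pixels inside; fit ellipse of whole hole (incl. grey inner wall) by edge of bright steel
        m=cv2.inRange(g,(0,0,0),(179,255,175)); W=np.zeros_like(m); cv2.circle(W,w,17,255,-1)
        cs=blobs(im,(3,60,40),(30,255,255),w,16)[0]; (u,v),r=cv2.minEnclosingCircle(cs); x,y,a,b=cv2.boundingRect(cs)
        for z in(.003,.006):
            d=M[:3,:3]@np.array([(u-cx)/f,(v-cy)/f,1]); o=M[:3,3]; p=o+d*(z-o[2])/d[2]; print(fn,w,(u,v),r,(x,y,a,b),z,p.round(4))
print(togo((.5125,-.2852,.15)))
E
```

```text
w2.png (172, 203) (172.0, 201.5) 11.715475082397461 (162, 192, 22, 20) 0.003 [ 0.0254 -0.042   0.003 ]
w2.png (172, 203) (172.0, 201.5) 11.715475082397461 (162, 192, 22, 20) 0.006 [ 0.0244 -0.0429  0.006 ]
w2.png (336, 203) (334.5, 201.5) 11.510964393615723 (324, 192, 22, 20) 0.003 [0.0254 0.041  0.003 ]
w2.png (336, 203) (334.5, 201.5) 11.510964393615723 (324, 192, 22, 20) 0.006 [0.0244 0.0418 0.006 ]
w3.png (172, 203) (172.0, 201.0) 11.662003517150879 (162, 192, 21, 19) 0.003 [ 0.0256 -0.042   0.003 ]
w3.png (172, 203) (172.0, 201.0) 11.662003517150879 (162, 192, 21, 19) 0.006 [ 0.0247 -0.0428  0.006 ]
w3.png (336, 203) (334.5, 201.5) 11.510964393615723 (324, 192, 22, 20) 0.003 [0.0254 0.041  0.003 ]
w3.png (336, 203) (334.5, 201.5) 11.510964393615723 (324, 192, 22, 20) 0.006 [0.0244 0.0418 0.006 ]
[0.1234 0.001  0.1457]
```

>>> {"method": "jog_arm", "body": {"turn": [[0,0,0.01],[0,0,0],[0,0,0],[0,0,0],[0,0,0],[0,0,0],[0,0,0],[0,0,0],[0,0,0],[0,0,0],[0,0,0],[0,0,0],[0,0,0],[0,0,0]], "delta_pos": [[0,0.0015,0.01],[0.0154,0,0.01],[0.018,0,0.02],[0.018,0,0.02],[0.018,0,0.02],[0.018,0,0.02],[0.018,0,0.025],[0.018,0,0.025],[0,0,0.025],[0,0,0.025],[0,0,0.02],[0,0,0.01],[0,0,0],[0,0,0]], "gripper": [0.04,0.04,0.04,0.04,0.04,0.04,0.04,0.04,0.04,0.04,0.04,0.04,0.04,0.04]}}

```text
time: 6.75
tool_pos: [0.5121, -0.287, 0.065]
tcp_rot: [-3.106, -0.454, 0.004]
wrist_force: [-0.7, -0.0, -4.5]
width: 0.607
grip_force: 75.7
```

```bash
python3 - <<'E'
from h import *
im,K=shot('wrist','w4.png'); s=read_state(); print(s['time'],s['tool_pos'],yaw(), togo((.5125,-.2852,.036)))
cv2.imwrite('pics/w4c.png',cv2.resize(im[120:260,120:390],None,fx=2.5,fy=2.5,interpolation=cv2.INTER_CUBIC)[:,:,::-1])
E
```

```text
6.8 [ 0.51339535 -0.28783871  0.06674002] (np.float64(-73.36), array([-0.,  0., -1.])) [-0.0001 -0.0028  0.0307]
```

View pics/w4c.png

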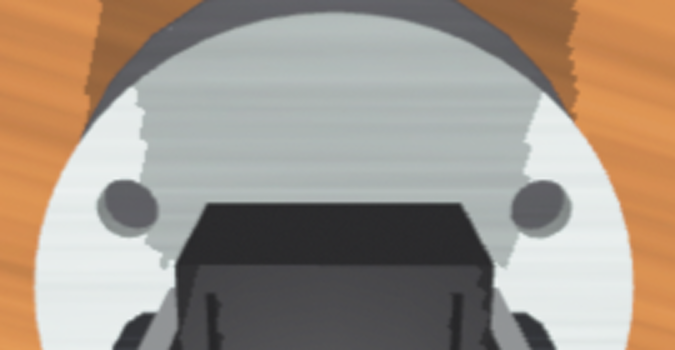

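The holes show only the dark stand top. The front rims of both the disc and the stand are visible, so I compare the two circle centres in the tool frame.

```bash
python3 - <<'E'
from h import *
from scipy.optimize import least_squares
M=np.array(vision.calibration('wrist')['mount'])
def tp(K,u,v,z):
    d=M[:3,:3]@np.array([(u-K[1])/K[0],(v-K[2])/K[0],1]); o=M[:3,3]; return (o+d*(z-o[2])/d[2])[:2]
im,K=load('w3.png')
z=.2967-.036
S=[]
for k in blobs(im,(15,110,90),(35,255,255),(256,60),75)[:3]:
    m=cv2.moments(k); S.append(tp(K,m['m10']/m['m00'],m['m01']/m['m00'],z))
S=np.array(S); print('studs in tool w3',S.mean(0),np.linalg.norm(S-S.mean(0),axis=1))
im,K=load('w4.png'); h=cv2.cvtColor(im,cv2.COLOR_RGB2HSV).astype(int)
sat=cv2.GaussianBlur(im,(3,3),0); h=cv2.cvtColor(sat,cv2.COLOR_RGB2HSV).astype(int)
A=[];B=[]
for u in range(172,336,2):
    col=h[:,u]; 
    g=[v for v in range(90,200) if col[v,1]<80 and col[v,2]<120]
    l=[v for v in range(90,200) if col[v,1]<60 and col[v,2]>140]
    if g and l and l[0]>g[0]: A.append((u,g[0]-.5)); B.append((u,l[0]-.5))
A=np.array(A);B=np.array(B);print(len(A),A[[0,len(A)//2,-1]],B[[0,len(A)//2,-1]])
def fit(P,z,r):
    Q=np.array([tp(K,u,v,z) for u,v in P]); return least_squares(lambda c:np.hypot(*(Q-c).T)-r,[0,0],loss='soft_l1',f_scale=.001).x, 
for zt in(.004,.006): print('disc',fit(B,zt,.065))
for zs in(.038,.041): print('stand',fit(A,zs,.07))
E
```

```text
studs in tool w3 [ 0.12160353 -0.00071734] [0.04919373 0.04916039 0.04895973]
82 [[172.  142.5]
 [254.  107.5]
 [334.  145.5]] [[172.  153.5]
 [254.  124.5]
 [334.  153.5]]
disc (array([-0.00149768, -0.00058233]),)
disc (array([-0.00155901, -0.00058489]),)
stand (array([ 0.0006853 , -0.00150945]),)
stand (array([ 0.00075726, -0.001509  ]),)
```

>>> {"method": "jog_arm", "body": {"turn": [[0,0,0],[0,0,0],[0,0,0],[0,0,0],[0,0,0],[0,0,0],[0,0,0]], "delta_pos": [[0.0005,-0.0014,0.003],[0,0,0.005],[0,0,0.004],[0,0,0.003],[0,0,0.003],[0,0,0],[0,0,0]], "gripper": [0.04,0.04,0.04,0.04,0.04,0.04,0.04]}}

```text
time: 7.38
tool_pos: [0.5133, -0.286, 0.0485]
tcp_rot: [-3.108, -0.455, 0.001]
wrist_force: [0.6, -0.6, -4.7]
width: 0.615
grip_force: 50.3
```

>>> {"method": "jog_arm", "body": {"turn": [[0,0,0],[0,0,0],[0,0,0],[0,0,0],[0,0,0],[0,0,0]], "delta_pos": [[0,0,0.002],[0,0,0.002],[0,0,0.002],[0,0,0.002],[0,0,0],[0,0,0]], "gripper": [0.04,0.04,0.04,0.04,0.04,0.04]}}

```text
time: 7.88
tool_pos: [0.5134, -0.286, 0.0405]
tcp_rot: [-3.108, -0.455, 0.001]
wrist_force: [0.9, 1.0, -4.8]
width: 0.61
grip_force: 81.5
```

>>> {"method": "jog_arm", "body": {"turn": [[0,0,0],[0,0,0],[0,0,0],[0,0,0],[0,0,0],[0,0,0]], "delta_pos": [[0,0,0.0015],[0,0,0.0015],[0,0,0.001],[0,0,0.001],[0,0,0],[0,0,0]], "gripper": [0.04,0.04,0.04,0.04,0.04,0.04]}}

```text
time: 8.38
tool_pos: [0.5136, -0.2862, 0.0362]
tcp_rot: [3.108, 0.455, 0.0]
wrist_force: [-1.9, 1.4, 0.8]
width: 0.608
grip_force: 82.2
```

>>> {"method": "jog_arm", "body": {"turn": [[0,0,0],[0,0,0],[0,0,0],[0,0,0],[0,0,0],[0,0,0],[0,0,0],[0,0,0],[0,0,0],[0,0,0],[0,0,0],[0,0,0]], "delta_pos": [[0,0,0.0007],[0,0,0],[0,0,0],[0,0,0],[0,0,0],[0,0,-0.015],[0,0,-0.025],[0,0,-0.035],[0,0,-0.035],[0,0,-0.03],[0,0,0],[0,0,0]], "gripper": [0.04,0.04,0.0854,0.0854,0.0854,0.0854,0.0854,0.0854,0.0854,0.0854,0.0854,0.0854]}}

```text
time: 9.38
tool_pos: [0.5156, -0.2874, 0.1783]
tcp_rot: [3.104, 0.455, 0.008]
wrist_force: [-0.4, 0.3, -0.4]
width: 1.001
grip_force: 0.0
```

```bash
python3 - <<'E'
from h import *
im,K=shot('wrist','w5.png'); s=read_state(); print(s['time'],s['tool_pos'],yaw(),s['q'])
E
```

```text
9.4333 [ 0.51404639 -0.2865277   0.17589092] (np.float64(-73.34), array([ 0.002, -0.001, -1.   ])) [-5.50818930e-01  1.41402136e-01  1.85510911e+00 -1.54465809e-05
  1.14295451e+00  7.29207742e-01]
```

View pics/w5.png

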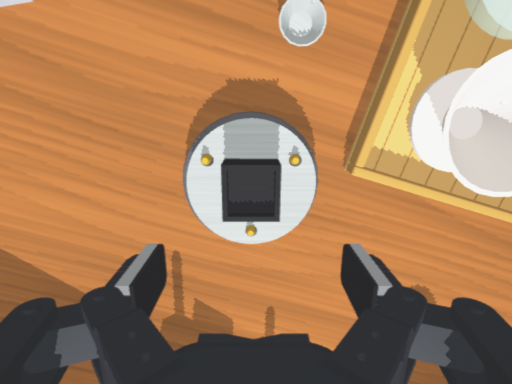

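The plate is seated, with brass studs in all three holes at (207,160), (295,160) and (251,231). Next I go above the thermometer.

>>> {"method": "jog_arm", "body": {"turn": [[0,0,0],[0,0,0],[0,0,0],[0,0,0],[0,0,0],[0,0,0],[0,0,0],[0,0,0],[0,0,0],[0,0,0],[0,0,0],[0,0,0]], "delta_pos": [[0.0212,-0.0123,-0.0075],[0.0212,-0.0123,-0.0075],[0.0212,-0.0123,-0.0075],[0.0212,-0.0123,-0.0075],[0.0212,-0.0123,-0.0075],[0.0212,-0.0123,-0.0075],[0.0212,-0.0123,-0.0075],[0.0212,-0.0123,-0.0075],[0.0212,-0.0123,-0.0075],[0.0212,-0.0123,-0.0075],[0,0,0],[0,0,0]], "gripper": [0.06,0.06,0.06,0.06,0.06,0.06,0.06,0.06,0.06,0.06,0.06,0.06]}}

```text
time: 10.43
tool_pos: [0.6812, -0.1064, 0.2477]
tcp_rot: [-3.107, -0.458, 0.005]
wrist_force: [-1.2, -0.1, 0.4]
width: 0.699
grip_force: 0.0
```

```bash
cat >> h.py <<'E'
MT=np.array(vision.calibration('wrist')['mount'])
def tp(K,u,v,z):
    d=MT[:3,:3]@np.array([(u-K[1])/K[0],(v-K[2])/K[0],1]); o=MT[:3,3]; return (o+d*(z-o[2])/d[2])[:2]
E
python3 - <<'E'
from h import *
im,K=load('w5.png')
k=blobs(im,(0,0,0),(179,255,60),(251,190),48)[0]; Q=np.array([ray(K,u,v,.065)[:2] for u,v in k[:,0]],np.float32); print('sock',cv2.minAreaRect(Q))
S=[]
for k in blobs(im,(15,110,90),(35,255,255),(251,180),62)[:3]:
    m=cv2.moments(k); S.append(ray(K,m['m10']/m['m00'],m['m01']/m['m00'],.036)[:2])
S=np.array(S);print(S.mean(0),np.linalg.norm(S-S.mean(0),axis=1))
im,K=shot('wrist','w6.png'); s=read_state(); print(s['time'],s['tool_pos'],yaw())
for k in blobs(im,(3,170,120),(16,255,255),(256,180),150)[:3]:
    print(cv2.contourArea(k),cv2.boundingRect(k),cv2.minEnclosingCircle(k))
E
```

```text
sock ((0.5125167369842529, -0.2859862446784973), (0.04277816042304039, 0.044020913541316986), 16.6179141998291)
[ 0.5137365  -0.28505094] [0.04922695 0.04912586 0.04926588]
10.4833 [ 0.680393   -0.10722071  0.24740908] (np.float64(-73.28), array([-0.004,  0.   , -1.   ]))
179.0 (248, 158, 20, 34) ((256.94476318359375, 174.3922576904297), 16.886516571044922)
```

View pics/w6.png

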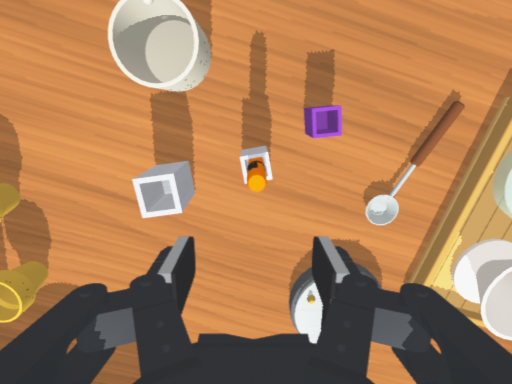

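The pen's top cap is at about (257,182). The small holder's rim is at about (256,165).

```bash
python3 - <<'E'
from h import *
im,K=load('w6.png')
h=cv2.cvtColor(im,cv2.COLOR_RGB2HSV)
k=blobs(im,(9,200,230),(22,255,255),(257,182),14)
for c in k[:2]: print('cap',cv2.boundingRect(c),cv2.minEnclosingCircle(c))
print('pen',tp(K,257,182,.123), 'holder',tp(K,256,166,.192))
m=blobs(im,(0,0,150),(179,60,255),(256,163),26)
for c in m[:2]: print(cv2.boundingRect(c),cv2.minAreaRect(c))
cv2.imwrite('pics/w6c.png',cv2.resize(im[135:205,220:300],None,fx=7,fy=7,interpolation=cv2.INTER_CUBIC)[:,:,::-1])
E
```

```text
cap (248, 175, 18, 17) ((256.5, 183.0), 9.013978004455566)
pen [0.00515027 0.00292412] holder [0.00638125 0.00261465]
(240, 146, 32, 38) ((255.2167205810547, 164.15895080566406), (34.1368408203125, 28.81484031677246), 81.25383758544922)
```

View pics/w6c.png

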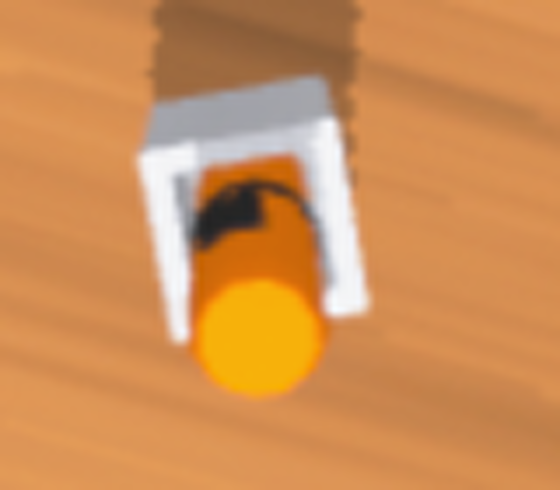

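The cap is centred at (257,183) and the holder rim at (256,168), so the pen is upright in its tube. I descend and grip it.

>>> {"method": "jog_arm", "body": {"turn": [[0,0,0],[0,0,0],[0,0,0],[0,0,0],[0,0,0],[0,0,0],[0,0,0],[0,0,0],[0,0,0],[0,0,0],[0,0,0],[0,0,0],[0,0,0],[0,0,0],[0,0,0],[0,0,0]], "delta_pos": [[0.0048,0.0028,0.015],[0,0,0.025],[0,0,0.025],[0,0,0.025],[0,0,0.025],[0,0,0.025],[0,0,0.017],[0,0,0.01],[0,0,0],[0,0,0],[0,0,0],[0,0,0],[0,0,0],[0,0,0],[0,0,0],[0,0,0]], "gripper": [0.06,0.06,0.06,0.06,0.06,0.06,0.06,0.06,0.06,0.06,0.01,0.01,0.01,0.01,0.01,0.01], "grip_force": 40}}

```text
time: 11.82
tool_pos: [0.688, -0.1089, 0.085]
tcp_rot: [3.108, 0.455, 0.004]
wrist_force: [-0.2, 0.9, 6.1]
width: 0.218
grip_force: 39.2
```

>>> {"method": "jog_arm", "body": {"turn": [[0,0,0],[0,0,0],[0,0,0],[0,0,0],[0,0,0],[0,0,0],[0,0,0],[0,0,0],[0,0,0],[0,0,0],[0,0,0],[0,0,0],[0,0,0],[0,0,0],[0,0,0],[0,0,0],[0,0,0],[0,0,0],[0,0,0],[0,0,0]], "delta_pos": [[0,0,-0.01],[0,0,-0.02],[0,0,-0.02],[0,0,-0.02],[0,0,-0.025],[0,0,-0.025],[0,0,-0.01],[-0.0128,0.008,0],[-0.0217,0.012,0.003],[-0.0217,0.012,0.003],[-0.0217,0.012,0.003],[-0.0217,0.012,0.003],[-0.0217,0.012,0.003],[-0.0217,0.012,0.003],[-0.0217,0.012,0.003],[-0.0217,0.012,0.003],[-0.0217,0.012,0.003],[-0.0087,0.0044,0.003],[0,0,0],[0,0,0]], "gripper": [0.01,0.01,0.01,0.01,0.01,0.01,0.01,0.01,0.01,0.01,0.01,0.01,0.01,0.01,0.01,0.01,0.01,0.01,0.01,0.01]}}

```text
time: 13.48
tool_pos: [0.5126, -0.2862, 0.1818]
tcp_rot: [-3.107, -0.452, 0.002]
wrist_force: [-0.1, -0.9, -0.1]
width: 0.223
grip_force: 39.2
```

```bash
python3 - <<'E'
from h import *
im,K=shot('wrist','w7.png'); s=read_state(); print(s['time'],s['tool_pos'],yaw(),s['width'],s['grip_force'])
a,Ks=shot('scene','s7.png')
k=blobs(im,(3,170,120),(22,255,255),(256,280),150)
for c in k[:2]: print(cv2.contourArea(c),cv2.boundingRect(c),cv2.minAreaRect(c))
for X in ((.5131,-.2855,.11),(.5131,-.2855,.225)): print(proj(Ks,X))
for c in blobs(a,(3,170,120),(22,255,255),proj(Ks,(.5131,-.2855,.16)),60)[:2]: print('scene pen',cv2.boundingRect(c),cv2.minAreaRect(c))
cv2.imwrite('pics/w7c.png',np.hstack([im,a[40:424 if 0 else 384,:][:344] if 0 else a])[:,:,::-1][:, :][:384,:1024] if 0 else im[:,:,::-1])
E
```

```text
13.5333 [ 0.5134556  -0.28587922  0.18240366] (np.float64(-73.37), array([-0.   ,  0.001, -1.   ])) 0.21990282672023068 39.23187959007919
2764.5 (231, 224, 45, 91) ((253.0, 269.0), (44.0, 90.0), 0.0)
572.5 (238, 196, 29, 30) ((252.0, 210.5), (29.0, 28.0), 90.0)
(np.float64(202.0077661416315), np.float64(101.55642749447124))
(np.float64(197.4301723405568), np.float64(59.40089955056757))
scene pen (197, 85, 10, 22) ((201.767333984375, 95.67327880859375), (20.99528694152832, 8.358312606811523), 84.2894058227539)
scene pen (194, 60, 11, 25) ((197.57960510253906, 72.27069854736328), (23.87127113342285, 7.957090377807617), 73.61045837402344)
```

View pics/w7.png

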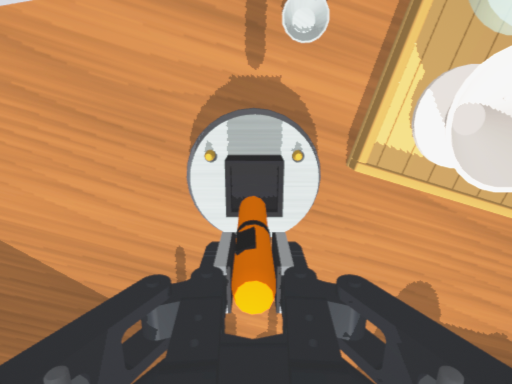

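The pen is vertical over the socket, with its lens end at about (252,205) in the picture, roughly 45 mm above the floor. I hold it still for over 2 s and then start back.

>>> {"method": "jog_arm", "body": {"turn": [[0,0,0],[0,0,0],[0,0,0],[0,0,0],[0,0,0],[0,0,0],[0,0,0],[0,0,0],[0,0,0],[0,0,0],[0,0,0],[0,0,0],[0,0,0],[0,0,0],[0,0,0],[0,0,0],[0,0,0],[0,0,0],[0,0,0],[0,0,0]], "delta_pos": [[0,0,0],[0,0,0],[0,0,0],[0,0,0],[0,0,0],[0,0,0],[0,0,0],[0,0,0],[0,0,0],[0,0,0],[0,0,0],[0,0,0],[0,0,0],[0,0,0],[0,0,0],[0,0,0],[0,0,0],[0,0,0],[0,0,0],[0,0,0]], "gripper": [0.01,0.01,0.01,0.01,0.01,0.01,0.01,0.01,0.01,0.01,0.01,0.01,0.01,0.01,0.01,0.01,0.01,0.01,0.01,0.01]}}

```text
time: 15.25
tool_pos: [0.5136, -0.2864, 0.1831]
tcp_rot: [-3.108, -0.455, 0.0]
wrist_force: [0.2, -0.3, 0.6]
width: 0.225
grip_force: 39.2
```

>>> {"method": "jog_arm", "body": {"turn": [[0,0,0],[0,0,0],[0,0,0],[0,0,0],[0,0,0],[0,0,0],[0,0,0],[0,0,0],[0,0,0],[0,0,0],[0,0,0],[0,0,0],[0,0,0],[0,0,0],[0,0,0],[0,0,0],[0,0,0],[0,0,0],[0,0,0]], "delta_pos": [[0,0,0],[0,0,0],[0,0,0],[0,0,0],[0,0,0],[0,0,0],[0.0087,-0.0044,-0.003],[0.0217,-0.012,-0.003],[0.0217,-0.012,-0.003],[0.0217,-0.012,-0.003],[0.0217,-0.012,-0.003],[0.0217,-0.012,-0.003],[0.0217,-0.012,-0.003],[0.0217,-0.012,-0.003],[0.0217,-0.012,-0.003],[0.0217,-0.012,-0.003],[0.0128,-0.008,0],[0,0,0],[0,0,0]], "gripper": [0.01,0.01,0.01,0.01,0.01,0.01,0.01,0.01,0.01,0.01,0.01,0.01,0.01,0.01,0.01,0.01,0.01,0.01,0.01]}}

```text
time: 16.83
tool_pos: [0.687, -0.108, 0.2127]
tcp_rot: [3.108, 0.458, -0.001]
wrist_force: [-0.7, -0.3, -0.6]
width: 0.22
grip_force: 39.3
```

```bash
python3 - <<'E'
from h import *
im,K=shot('wrist','w8.png'); s=read_state(); print(s['time'],s['tool_pos'],yaw(),s['width'],s['grip_force'])
z=s['tool_pos'][2]
# holder rim: white pixels
for c in blobs(im,(0,0,190),(179,40,255),(256,180),60)[:3]: 
    q=cv2.minAreaRect(c); print(cv2.contourArea(c),cv2.boundingRect(c),q,tp(K,*q[0],z-.055))
cv2.imwrite('pics/w8c.png',cv2.resize(im[130:330,170:340],None,fx=3,fy=3,interpolation=cv2.INTER_CUBIC)[:,:,::-1])
E
```

```text
16.8833 [ 0.6863755  -0.10873827  0.21261963] (np.float64(-73.3), array([-0.001, -0.   , -1.   ])) 0.22051071144319004 39.25856259651482
901.0 (235, 162, 36, 35) ((252.5293426513672, 179.16880798339844), (30.92708396911621, 31.398273468017578), 80.13418579101562) [-0.00063505 -0.00125777]
```

View pics/w8c.png

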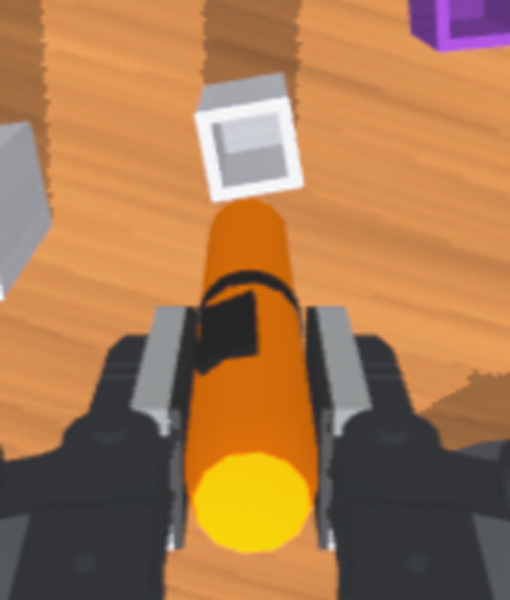

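>>> {"method": "jog_arm", "body": {"turn": [[0,0,0],[0,0,0],[0,0,0],[0,0,0],[0,0,0],[0,0,0],[0,0,0],[0,0,0],[0,0,0],[0,0,0],[0,0,0]], "delta_pos": [[-0.0005,-0.0005,0.015],[0,0,0.025],[0,0,0.02],[0,0,0.015],[0,0,0.015],[0,0,0.013],[0,0,0.01],[0,0,0.01],[0,0,0.003],[0,0,0],[0,0,0]], "gripper": [0.01,0.01,0.01,0.01,0.01,0.01,0.01,0.01,0.01,0.01,0.01]}}

```text
time: 17.8
tool_pos: [0.6863, -0.1086, 0.0873]
tcp_rot: [3.108, 0.455, -0.0]
wrist_force: [-0.6, -1.2, -0.2]
width: 0.221
grip_force: 39.2
```

Almost at the bottom with no contact. I lower 3 mm more, release, and rise to look.

>>> {"method": "jog_arm", "body": {"turn": [[0,0,0],[0,0,0],[0,0,0],[0,0,0],[0,0,0],[0,0,0],[0,0,0],[0,0,0],[0,0,0],[0,0,0],[0,0,0],[0,0,0],[0,0,0],[0,0,0],[0,0,0]], "delta_pos": [[0,0,0.002],[0,0,0.001],[0,0,0],[0,0,0],[0,0,0],[0,0,0],[0,0,0],[0,0,-0.01],[0,0,-0.03],[0,0,-0.035],[0,0,-0.035],[0,0,-0.035],[0,0,-0.02],[0,0,0],[0,0,0]], "gripper": [0.01,0.01,0.01,0.05,0.05,0.05,0.05,0.05,0.05,0.0854,0.0854,0.0854,0.0854,0.0854,0.0854]}}

```text
time: 19.05
tool_pos: [0.6874, -0.1088, 0.2525]
tcp_rot: [3.107, 0.455, 0.008]
wrist_force: [-0.8, 0.3, -0.6]
width: 0.996
grip_force: 0.0
```

```bash
python3 - <<'E'
from h import *
im,K=shot('wrist','w9.png'); t,Kt=shot('top','t9.png'); s=read_state(); print(s['time'],s['tool_pos'],yaw(),s['q'])
for c in blobs(im,(9,200,230),(22,255,255),(257,185),60)[:2]:
    (u,v),r=cv2.minEnclosingCircle(c); print('cap',u,v,r,tp(K,u,v,s['tool_pos'][2]-.124))
for c in blobs(im,(0,0,150),(179,60,255),(256,165),30)[:2]: print('holder',cv2.boundingRect(c))
for n,c,lo,hi in [('blue',(122,212),(95,60,40),(115,255,255)),('green',(123,270),(35,30,30),(90,255,255)),('mustA',(177,225),(20,130,80),(32,255,255)),('mustB',(195,265),(20,130,80),(32,255,255)),('sock',(352,228),(0,0,0),(179,255,50))]:
    b=blobs(t,lo,hi,c,20)
    if b: (u,v),r=cv2.minEnclosingCircle(b[0]); print(n,u,v,r,ray(Kt,u,v,.06).round(4))
E
```

```text
19.15 [ 0.68535238 -0.10836897  0.24810295] (np.float64(-73.34), array([-0.002,  0.   , -1.   ])) [-1.92721456e-01  2.91402909e-01  1.53848029e+00  9.84192985e-06
  1.31349124e+00  1.08726096e+00]
cap 251.5 188.5 8.860122680664062 [-0.00134833 -0.00213667]
holder (236, 151, 32, 36)
blue 122.5 212.0 11.884963989257812 [0.582  0.3519 0.06  ]
green 123.20491790771484 269.7213134765625 12.3861722946167 [0.4258 0.3491 0.06  ]
mustA 176.8333282470703 225.5 11.843996047973633 [0.5408 0.2037 0.06  ]
mustB 195.2547149658203 265.4905700683594 11.960884094238281 [0.4315 0.155  0.06  ]
sock 356.7415771484375 230.47190856933594 13.068097114562988 [ 0.5131 -0.2861  0.06  ]
```

The pen is back in the holder: the cap sits over the tube at the same apparent size as before. The cups and the plate have not moved. Next I go above cup5, the farther mustard cup.

>>> {"method": "jog_arm", "body": {"turn": [[0,0,0],[0,0,0],[0,0,0],[0,0,0],[0,0,0],[0,0,0],[0,0,0],[0,0,0],[0,0,0],[0,0,0],[0,0,0],[0,0,0],[0,0,0],[0,0,0],[0,0,0]], "delta_pos": [[-0.0041,-0.0284,0.0025],[-0.0041,-0.0284,0.0025],[-0.0041,-0.0284,0.0025],[-0.0041,-0.0284,0.0025],[-0.0041,-0.0284,0.0025],[-0.0041,-0.0284,0.0025],[-0.0041,-0.0284,0.0025],[-0.0041,-0.0284,0.0025],[-0.0041,-0.0284,0.0025],[-0.0041,-0.0284,0.0025],[-0.0041,-0.0284,0.0025],[-0.0041,-0.0284,0.0025],[0,0,0],[0,0,0],[0,0,0]], "gripper": [0.0854,0.0854,0.0854,0.0854,0.0854,0.0854,0.0854,0.0854,0.0854,0.0854,0.0854,0.0854,0.0854,0.0854,0.0854]}}

```text
time: 20.4
tool_pos: [0.5405, 0.2034, 0.2174]
tcp_rot: [3.107, 0.456, -0.004]
wrist_force: [-0.1, 0.2, 0.5]
width: 1.002
grip_force: 0.0
```

```bash
cat >> h.py <<'E'
def cup(im,K,lo,hi,z,c=(253,180),R=75):
    # rim = outline of the cup mask at rim height; use points of hull, fit circle r=.031 to the rim's plane robustly
    from scipy.optimize import least_squares
    b=blobs(im,lo,hi,c,R)[0]; Q=np.array([tp(K,u,v,z) for u,v in b[:,0]])
    c0,_=cv2.minEnclosingCircle(Q.astype(np.float32))
    r=least_squares(lambda p:np.hypot(*(Q-p).T)-.031,c0,loss='cauchy',f_scale=.0007)
    return r.x.round(4),np.median(np.abs(r.fun)).round(5),cv2.boundingRect(b)
E
python3 - <<'E'
from h import *
im,K=shot('wrist','w10.png'); s=read_state(); print(s['time'],s['tool_pos'],yaw())
print(cup(im,K,(20,120,70),(34,255,255),s['tool_pos'][2]-.071))
E
```

```text
20.45 [0.5409309  0.20304878 0.21786507] (np.float64(-73.35), array([-0.002, -0.001, -1.   ]))
(array([ 0.0002, -0.002 ]), np.float64(0.00046), (221, 148, 62, 63))
```

View pics/w10.png

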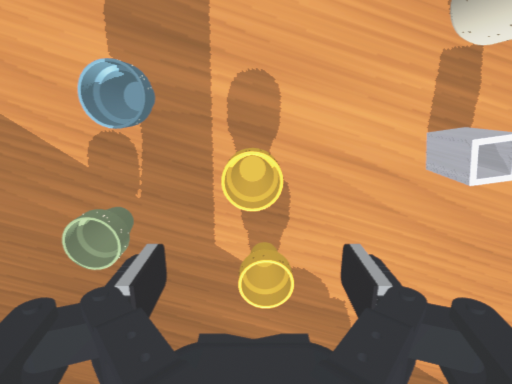

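The target mustard cup's rim is at (252,180), directly below, and the decoy is at (265,285) clear of the fingers. I descend and grip.

>>> {"method": "jog_arm", "body": {"turn": [[0,0,0],[0,0,0],[0,0,0],[0,0,0],[0,0,0],[0,0,0],[0,0,0],[0,0,0],[0,0,0],[0,0,0],[0,0,0],[0,0,0],[0,0,0],[0,0,0],[0,0,0],[0,0,0],[0,0,0]], "delta_pos": [[0,-0.0018,0.015],[0,0,0.03],[0,0,0.03],[0,0,0.03],[0,0,0.025],[0,0,0.02],[0,0,0.015],[0,0,0.01],[0,0,0.006],[0,0,0],[0,0,0],[0,0,0],[0,0,0],[0,0,0],[0,0,0],[0,0,0],[0,0,0]], "gripper": [0.0854,0.0854,0.0854,0.0854,0.0854,0.0854,0.0854,0.0854,0.0854,0.0854,0.0854,0.05,0.05,0.05,0.05,0.05,0.05], "grip_force": 45}}

```text
time: 21.87
tool_pos: [0.5422, 0.206, 0.04]
tcp_rot: [-3.108, -0.455, -0.005]
wrist_force: [-0.7, -0.2, 6.2]
width: 0.7
grip_force: 48.9
```

>>> {"method": "jog_arm", "body": {"turn": [[0,0,0],[0,0,0],[0,0,0],[0,0,0],[0,0,0],[0,0,0],[0,0,0],[0,0,0],[0,0,0],[0,0,0],[0,0,0],[0,0,0],[0,0,0],[0,0,0],[0,0,0],[0,0,0]], "delta_pos": [[0,0,-0.012],[0,0,-0.025],[0,0,-0.035],[0,0,-0.035],[0,0,-0.035],[-0.005,0.0138,-0.018],[-0.0093,0.0256,0],[-0.0093,0.0256,0],[-0.0093,0.0256,0],[-0.0093,0.0256,0],[-0.0093,0.0256,0],[-0.0093,0.0256,0],[-0.0093,0.0256,0],[-0.0093,0.0256,0],[-0.0093,0.0256,0],[-0.0093,0.0256,0]], "gripper": [0.05,0.05,0.05,0.05,0.05,0.05,0.05,0.05,0.05,0.05,0.05,0.05,0.05,0.05,0.05,0.05]}}

```text
time: 23.2
tool_pos: [0.5235, -0.082, 0.1985]
tcp_rot: [-3.108, -0.455, 0.0]
wrist_force: [0.2, -0.9, -1.7]
width: 0.701
grip_force: 49.1
```

>>> {"method": "jog_arm", "body": {"turn": [[0,0,0],[0,0,0],[0,0,0],[0,0,0],[0,0,0],[0,0,0],[0,0,0],[0,0,0],[0,0,0],[0,0,0]], "delta_pos": [[-0.0093,0.0256,0],[-0.0093,0.0256,0],[-0.0093,0.0256,0],[-0.0093,0.0256,0],[-0.0093,0.0256,0],[-0.0093,0.0256,0],[-0.0093,0.0256,0],[-0.0038,0.0126,0],[0,0,0],[0,0,0]], "gripper": [0.05,0.05,0.05,0.05,0.05,0.05,0.05,0.05,0.05,0.05]}}

```text
time: 24.03
tool_pos: [0.5129, -0.2843, 0.198]
tcp_rot: [-3.108, -0.453, 0.0]
wrist_force: [-0.3, -0.3, -1.3]
width: 0.697
grip_force: 49.1
```

```bash
python3 - <<'E'
from h import *
im,K=shot('wrist','w11.png'); s=read_state(); print(s['time'],s['tool_pos'],yaw(),s['width'],s['grip_force'])
z=s['tool_pos'][2]; S=[]
for k in blobs(im,(15,110,90),(35,255,255),(251,170),64)[:4]:
    m=cv2.moments(k); u,v=m['m10']/m['m00'],m['m01']/m['m00']; S.append(tp(K,u,v,z-.045)); print(u,v,m['m00'],S[-1])
k=blobs(im,(0,0,0),(179,255,60),(251,175),48)[0]; Q=np.array([tp(K,u,v,z-.065) for u,v in k[:,0]],np.float32); print('sock',cv2.minAreaRect(Q))
E
```

```text
24.0833 [ 0.51297142 -0.283588    0.19795862] (np.float64(-73.36), array([-0.001,  0.001, -1.   ])) 0.7002398509078109 49.14527406916022
252.28106207789804 217.49134980109167 1801.5 [-0.04115412 -0.00152399]
213.17866666666666 153.62133333333333 62.5 [ 0.02656068 -0.04029649]
296.36856368563684 153.6151761517615 61.5 [0.02659081 0.04227719]
sock ((-0.0002516079694032669, 0.001594405621290207), (0.044237952679395676, 0.040414225310087204), 89.98298645019531)
```

View pics/w11.png

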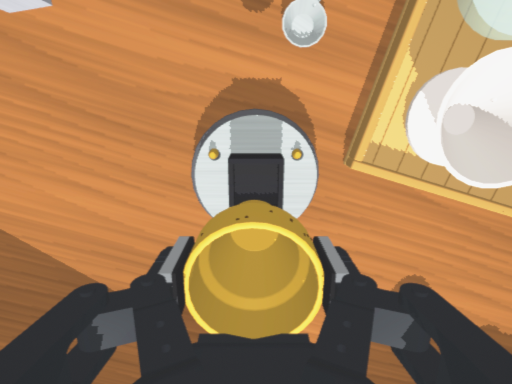

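The plate is still seated, with studs at (213,154) and (296,154), and the held cup is centred in the fingers. The correction is about 1 mm in y. I lower it towards the socket floor.

>>> {"method": "jog_arm", "body": {"turn": [[0,0,0],[0,0,0],[0,0,0],[0,0,0],[0,0,0],[0,0,0],[0,0,0],[0,0,0],[0,0,0],[0,0,0],[0,0,0]], "delta_pos": [[0,0.001,0.01],[0,0,0.02],[0,0,0.02],[0,0,0.015],[0,0,0.01],[0,0,0.01],[0,0,0.007],[0,0,0.004],[0,0,0.003],[0,0,0],[0,0,0]], "gripper": [0.05,0.05,0.05,0.05,0.05,0.05,0.05,0.05,0.05,0.05,0.05]}}

```text
time: 25.0
tool_pos: [0.5139, -0.2857, 0.0996]
tcp_rot: [3.108, 0.455, 0.001]
wrist_force: [0.2, 0.7, -1.8]
width: 0.7
grip_force: 49.2
```

>>> {"method": "jog_arm", "body": {"turn": [[0,0,0],[0,0,0],[0,0,0],[0,0,0],[0,0,0],[0,0,0]], "delta_pos": [[0,0,0.0015],[0,0,0.001],[0,0,0.001],[0,0,0.001],[0,0,0],[0,0,0]], "gripper": [0.05,0.05,0.05,0.05,0.05,0.05]}}

```text
time: 25.5
tool_pos: [0.5137, -0.2856, 0.095]
tcp_rot: [3.108, 0.455, 0.001]
wrist_force: [-0.8, 0.5, 1.4]
width: 0.694
grip_force: 49.3
```

>>> {"method": "jog_arm", "body": {"turn": [[0,0,0],[0,0,0],[0,0,0],[0,0,0],[0,0,0],[0,0,0],[0,0,0],[0,0,0],[0,0,0],[0,0,0],[0,0,0],[0,0,0],[0,0,0]], "delta_pos": [[0,0,0.0007],[0,0,0],[0,0,0],[0,0,0],[0,0,0],[0,0,-0.01],[0,0,-0.02],[0,0,-0.03],[0,0,-0.03],[0,0,-0.03],[0,0,-0.02],[0,0,0],[0,0,0]], "gripper": [0.05,0.05,0.07,0.0854,0.0854,0.0854,0.0854,0.0854,0.0854,0.0854,0.0854,0.0854,0.0854]}}

```text
time: 26.58
tool_pos: [0.5146, -0.2861, 0.2364]
tcp_rot: [3.106, 0.455, 0.005]
wrist_force: [-0.4, 0.5, 0.8]
width: 1.001
grip_force: 0.0
```

```bash
python3 - <<'E'
from h import *
im,K=shot('wrist','w12.png'); s=read_state(); print(s['time'],s['tool_pos'],yaw())
z=s['tool_pos'][2]
print(cup(im,K,(20,120,70),(34,255,255),z-.126))
S=[]
for k in blobs(im,(15,110,90),(35,255,255),(251,175),75)[:4]:
    m=cv2.moments(k); u,v=m['m10']/m['m00'],m['m01']/m['m00']; print(u,v,m['m00'],tp(K,u,v,z-.035))
E
```

```text
26.6333 [ 0.51353179 -0.28547335  0.23430612] (np.float64(-73.34), array([ 0.001, -0.   , -1.   ]))
(array([-0.0019, -0.0005]), np.float64(0.00101), (219, 157, 68, 71))
252.72747658620236 192.82073605065295 3790.5 [-0.02756717 -0.00113304]
214.89377289377288 150.00732600732601 45.5 [ 0.02349923 -0.04443893]
289.34082397003743 150.0749063670412 44.5 [0.02344643 0.04079551]
```

View pics/w12.png

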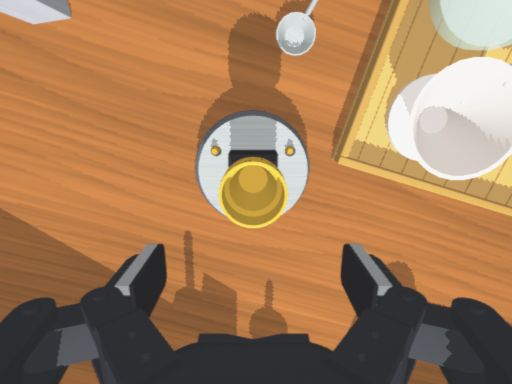

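The mustard cup stands centred in the socket, its rim at (253,192) and the studs still proud. Next is the blue cup.

>>> {"method": "jog_arm", "body": {"turn": [[0,0,0],[0,0,0],[0,0,0],[0,0,0],[0,0,0],[0,0,0],[0,0,0],[0,0,0],[0,0,0],[0,0,0],[0,0,0],[0,0,0],[0,0,0],[0,0,0],[0,0,0],[0,0,0],[0,0,0],[0,0,0],[0,0,0],[0,0,0]], "delta_pos": [[0.0124,-0.0296,0],[0.0124,-0.0296,0],[0.0124,-0.0296,0],[0.0124,-0.0296,0],[0.0124,-0.0296,0],[0.0124,-0.0296,0],[0.0124,-0.0296,0],[0.0124,-0.0296,0],[0.0124,-0.0296,0],[0.0124,-0.0296,0],[0.0124,-0.0296,0],[0.0124,-0.0296,0],[0.0124,-0.0296,0],[0.0124,-0.0296,0],[0.0124,-0.0296,0],[0.0124,-0.0296,0],[0.0124,-0.0296,0],[0.0124,-0.0296,0.005],[0.0124,-0.0296,0.005],[0.0124,-0.0296,0.005]], "gripper": [0.0854,0.0854,0.0854,0.0854,0.0854,0.0854,0.0854,0.0854,0.0854,0.0854,0.0854,0.0854,0.0854,0.0854,0.0854,0.0854,0.0854,0.0854,0.0854,0.0854]}}

```text
time: 28.3
tool_pos: [0.5801, 0.3538, 0.216]
tcp_rot: [3.107, 0.455, -0.006]
wrist_force: [-0.3, 0.7, -0.7]
width: 0.998
grip_force: 0.0
```

>>> {"method": "jog_arm", "body": {"turn": [[0,0,0],[0,0,0],[0,0,0]], "delta_pos": [[0,0,0],[0,0,0],[0,0,0]], "gripper": [0.0854,0.0854,0.0854]}}

```text
time: 28.55
tool_pos: [0.5803, 0.352, 0.2167]
tcp_rot: [3.106, 0.456, -0.006]
wrist_force: [-0.5, -0.9, 0.7]
width: 1.0
grip_force: 0.0
```

```bash
python3 - <<'E'
from h import *
im,K=shot('wrist','w13.png'); s=read_state(); print(s['time'],s['tool_pos'],yaw())
z=s['tool_pos'][2]
print(cup(im,K,(92,50,40),(118,255,255),z-.071)); print(proj(K,(.582,.352,.071)))
E
```

```text
28.6 [0.58071831 0.35157185 0.21744845] (np.float64(-73.36), array([-0.002, -0.002, -1.   ]))
(array([ 0.0033, -0.0009]), np.float64(0.00069), (223, 146, 61, 63))
(np.float64(254.04957435175118), np.float64(179.2688955375349))
```

>>> {"method": "jog_arm", "body": {"turn": [[0,0,0],[0,0,0],[0,0,0],[0,0,0],[0,0,0],[0,0,0],[0,0,0],[0,0,0],[0,0,0],[0,0,0],[0,0,0],[0,0,0],[0,0,0],[0,0,0],[0,0,0],[0,0,0],[0,0,0]], "delta_pos": [[0.003,-0.0009,0.015],[0,0,0.03],[0,0,0.03],[0,0,0.03],[0,0,0.025],[0,0,0.02],[0,0,0.015],[0,0,0.01],[0,0,0.006],[0,0,0],[0,0,0],[0,0,0],[0,0,0],[0,0,0],[0,0,0],[0,0,0],[0,0,0]], "gripper": [0.0854,0.0854,0.0854,0.0854,0.0854,0.0854,0.0854,0.0854,0.0854,0.0854,0.0854,0.05,0.05,0.05,0.05,0.05,0.05], "grip_force": 45}}

```text
time: 30.02
tool_pos: [0.5854, 0.3551, 0.04]
tcp_rot: [-3.107, -0.455, -0.005]
wrist_force: [0.6, -0.7, 6.3]
width: 0.69
grip_force: 48.5
```

>>> {"method": "jog_arm", "body": {"turn": [[0,0,0],[0,0,0],[0,0,0],[0,0,0],[0,0,0],[0,0,0],[0,0,0],[0,0,0],[0,0,0],[0,0,0],[0,0,0],[0,0,0],[0,0,0],[0,0,0],[0,0,0],[0,0,0]], "delta_pos": [[0,0,-0.012],[0,0,-0.025],[0,0,-0.035],[0,0,-0.035],[0,0,-0.035],[-0.006,0.0142,-0.025],[-0.012,0.0282,-0.008],[-0.012,0.0282,0],[-0.012,0.0282,0],[-0.012,0.0282,0],[-0.012,0.0282,0],[-0.012,0.0282,0],[-0.012,0.0282,0],[-0.012,0.0282,0],[-0.012,0.0282,0],[-0.012,0.0282,0]], "gripper": [0.05,0.05,0.05,0.05,0.05,0.05,0.05,0.05,0.05,0.05,0.05,0.05,0.05,0.05,0.05,0.05]}}

```text
time: 31.35
tool_pos: [0.5473, 0.0334, 0.2131]
tcp_rot: [-3.108, -0.456, 0.0]
wrist_force: [0.6, -0.5, -0.9]
width: 0.692
grip_force: 48.8
```

>>> {"method": "jog_arm", "body": {"turn": [[0,0,0],[0,0,0],[0,0,0],[0,0,0],[0,0,0],[0,0,0],[0,0,0],[0,0,0],[0,0,0],[0,0,0],[0,0,0],[0,0,0],[0,0,0]], "delta_pos": [[-0.012,0.0282,0],[-0.012,0.0282,0],[-0.012,0.0282,0],[-0.012,0.0282,0],[-0.012,0.0282,0],[-0.012,0.0282,0],[-0.012,0.0282,0],[-0.012,0.0282,0],[-0.012,0.0282,0],[-0.012,0.0282,0],[-0.0069,0.0142,0],[0,0,0],[0,0,0]], "gripper": [0.05,0.05,0.05,0.05,0.05,0.05,0.05,0.05,0.05,0.05,0.05,0.05,0.05]}}

```text
time: 32.43
tool_pos: [0.511, -0.2859, 0.2128]
tcp_rot: [-3.108, -0.452, 0.0]
wrist_force: [0.0, 0.6, -1.4]
width: 0.689
grip_force: 48.8
```

```bash
python3 - <<'E'
from h import *
im,K=shot('wrist','w14.png'); s=read_state(); print(s['time'],s['tool_pos'],yaw(),s['width'],s['grip_force'])
z=s['tool_pos'][2]
for k in blobs(im,(15,110,90),(35,255,255),(251,165),85)[:4]:
    m=cv2.moments(k); u,v=m['m10']/m['m00'],m['m01']/m['m00']; print(u,v,m['m00'],cv2.boundingRect(k),tp(K,u,v,z-.035))
k=blobs(im,(20,120,70),(34,255,255),(253,190),40)[0]; x,y,w,h=cv2.boundingRect(k); print('cup1 col',x,x+w,[tp(K,uu,y+h*.5,z-.126) for uu in(x,x+w)])
k=blobs(im,(92,50,40),(118,255,255),(253,280),90)[0]; print('held',cv2.boundingRect(k))
E
```

```text
32.4833 [ 0.51117566 -0.28500461  0.21277492] (np.float64(-73.39), array([-0.   ,  0.001, -1.   ])) 0.6913717461794177 48.80108143435791
255.0115736839148 184.8365638519018 2966.5 (218, 157, 75, 58) [-0.01202087  0.00144485]
214.08035714285714 149.3125 56.0 (210, 145, 9, 10) [ 0.02733265 -0.04250568]
293.9496855345912 149.3490566037736 53.0 (290, 145, 9, 10) [0.02731816 0.04310177]
cup1 col 218 293 [array([ 0.01188751, -0.02848114]), array([0.01190598, 0.03101831])]
held (183, 202, 141, 137)
```

View pics/w14.png

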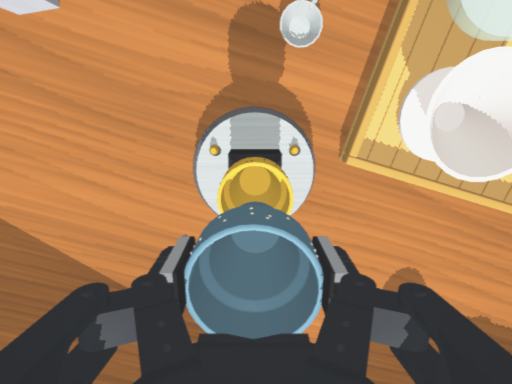

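The blue cup is held level over the mustard one, whose rim spans columns 218 to 293. The correction is about (+1.5, +1) mm. I lower it.

>>> {"method": "jog_arm", "body": {"turn": [[0,0,0],[0,0,0],[0,0,0],[0,0,0],[0,0,0],[0,0,0],[0,0,0],[0,0,0],[0,0,0],[0,0,0],[0,0,0]], "delta_pos": [[0.0015,0.001,0.01],[0,0,0.015],[0,0,0.015],[0,0,0.01],[0,0,0.01],[0,0,0.01],[0,0,0.008],[0,0,0.005],[0,0,0.004],[0,0,0],[0,0,0]], "gripper": [0.05,0.05,0.05,0.05,0.05,0.05,0.05,0.05,0.05,0.05,0.05]}}

```text
time: 33.4
tool_pos: [0.5134, -0.2862, 0.126]
tcp_rot: [3.108, 0.455, 0.0]
wrist_force: [0.9, 0.3, -1.6]
width: 0.69
grip_force: 48.9
```

>>> {"method": "jog_arm", "body": {"turn": [[0,0,0],[0,0,0],[0,0,0],[0,0,0],[0,0,0]], "delta_pos": [[0,0,0.001],[0,0,0.001],[0,0,0.001],[0,0,0],[0,0,0]], "gripper": [0.05,0.05,0.05,0.05,0.05]}}

```text
time: 33.82
tool_pos: [0.5133, -0.2861, 0.123]
tcp_rot: [3.108, 0.455, 0.0]
wrist_force: [-0.7, -0.8, -0.4]
width: 0.691
grip_force: 48.9
```

>>> {"method": "jog_arm", "body": {"turn": [[0,0,0],[0,0,0],[0,0,0],[0,0,0]], "delta_pos": [[0,0,0.001],[0,0,0.001],[0,0,0],[0,0,0]], "gripper": [0.05,0.05,0.05,0.05]}}

```text
time: 34.15
tool_pos: [0.5135, -0.2861, 0.1213]
tcp_rot: [3.108, 0.455, 0.001]
wrist_force: [-1.0, 1.4, 1.6]
width: 0.688
grip_force: 49.4
```

Contact came at the expected height. I release and rise.

>>> {"method": "jog_arm", "body": {"turn": [[0,0,0],[0,0,0],[0,0,0],[0,0,0],[0,0,0],[0,0,0],[0,0,0],[0,0,0],[0,0,0],[0,0,0],[0,0,0],[0,0,0],[0,0,0]], "delta_pos": [[0,0,0.0005],[0,0,0],[0,0,0],[0,0,0],[0,0,0],[0,0,-0.01],[0,0,-0.02],[0,0,-0.03],[0,0,-0.03],[0,0,-0.03],[0,0,-0.02],[0,0,0],[0,0,0]], "gripper": [0.05,0.05,0.07,0.0854,0.0854,0.0854,0.0854,0.0854,0.0854,0.0854,0.0854,0.0854,0.0854]}}

```text
time: 35.23
tool_pos: [0.5143, -0.2867, 0.2629]
tcp_rot: [3.106, 0.455, 0.005]
wrist_force: [-0.3, -0.8, -0.4]
width: 1.003
grip_force: 0.0
```

```bash
python3 - <<'E'
from h import *
im,K=shot('wrist','w15.png'); t,Kt=shot('top','t15.png'); s=read_state(); print(s['time'],s['tool_pos'],yaw())
z=s['tool_pos'][2]
print('stack top',cup(im,K,(92,50,40),(118,255,255),z-.152))
for k in blobs(im,(15,110,90),(35,255,255),(251,165),75)[:4]:
    m=cv2.moments(k); u,v=m['m10']/m['m00'],m['m01']/m['m00']; print(u,v,m['m00'],tp(K,u,v,z-.035))
for n,c,lo,hi in [('green',(123,270),(35,30,30),(90,255,255))]:
    b=blobs(t,lo,hi,c,20); (u,v),r=cv2.minEnclosingCircle(b[0]); X=ray(Kt,u,v,.06); print(n,u,v,r,X.round(4),togo(X))
E
```

```text
35.3333 [ 0.51266529 -0.28569301  0.25942531] (np.float64(-73.34), array([-0.001,  0.001, -1.   ]))
stack top (array([-0.0021, -0.002 ]), np.float64(0.00075), (219, 159, 68, 69))
251.9433962264151 157.50550314465409 212.0 [ 0.01063117 -0.00213931]
286.2711111111111 146.60888888888888 37.5 [0.02408492 0.03993308]
216.94444444444446 146.58333333333334 36.0 [ 0.02409183 -0.04500975]
green 123.20491790771484 269.7213134765625 12.3861722946167 [0.4258 0.3491 0.06  ] [ 0.099  -0.6329  0.2001]
```

The stack top and the studs agree to within about 1 mm, so the blue cup is nested. Next is the green cup.

>>> {"method": "jog_arm", "body": {"turn": [[0,0,0],[0,0,0],[0,0,0],[0,0,0],[0,0,0],[0,0,0],[0,0,0],[0,0,0],[0,0,0],[0,0,0],[0,0,0],[0,0,0],[0,0,0],[0,0,0],[0,0,0],[0,0,0],[0,0,0],[0,0,0],[0,0,0],[0,0,0]], "delta_pos": [[0.005,-0.0316,0.002],[0.005,-0.0316,0.002],[0.005,-0.0316,0.002],[0.005,-0.0316,0.002],[0.005,-0.0316,0.002],[0.005,-0.0316,0.002],[0.005,-0.0316,0.002],[0.005,-0.0316,0.002],[0.005,-0.0316,0.002],[0.005,-0.0316,0.002],[0.005,-0.0316,0.002],[0.005,-0.0316,0.002],[0.005,-0.0316,0.002],[0.005,-0.0316,0.002],[0.005,-0.0316,0.002],[0.005,-0.0316,0.002],[0.005,-0.0316,0.002],[0.005,-0.0316,0.002],[0.005,-0.0316,0.002],[0.005,-0.0316,0.002]], "gripper": [0.0854,0.0854,0.0854,0.0854,0.0854,0.0854,0.0854,0.0854,0.0854,0.0854,0.0854,0.0854,0.0854,0.0854,0.0854,0.0854,0.0854,0.0854,0.0854,0.0854]}}

```text
time: 37.0
tool_pos: [0.4262, 0.3488, 0.2179]
tcp_rot: [3.106, 0.455, -0.006]
wrist_force: [0.9, -0.7, 0.1]
width: 1.0
grip_force: 0.0
```

>>> {"method": "jog_arm", "body": {"turn": [[0,0,0],[0,0,0],[0,0,0]], "delta_pos": [[0,0,0],[0,0,0],[0,0,0]], "gripper": [0.0854,0.0854,0.0854]}}

```text
time: 37.25
tool_pos: [0.4269, 0.3472, 0.2185]
tcp_rot: [3.106, 0.456, -0.005]
wrist_force: [-0.8, 0.1, 0.8]
width: 1.001
grip_force: 0.0
```

```bash
python3 - <<'E'
from h import *
im,K=shot('wrist','w16.png'); s=read_state(); print(s['time'],s['tool_pos'],yaw())
z=s['tool_pos'][2]
print(cup(im,K,(35,25,30),(90,255,255),z-.071)); print(proj(K,(.426,.349,.071)))
E
```

```text
37.3 [0.42729852 0.34686325 0.21900767] (np.float64(-73.35), array([-0.002, -0.002, -1.   ]))
(array([ 0.0001, -0.0033]), np.float64(0.00059), (220, 149, 61, 62))
(np.float64(251.49266226769134), np.float64(180.83864782295313))
```

>>> {"method": "jog_arm", "body": {"turn": [[0,0,0],[0,0,0],[0,0,0],[0,0,0],[0,0,0],[0,0,0],[0,0,0],[0,0,0],[0,0,0],[0,0,0],[0,0,0],[0,0,0],[0,0,0],[0,0,0],[0,0,0],[0,0,0],[0,0,0]], "delta_pos": [[0,-0.0032,0.016],[0,0,0.03],[0,0,0.03],[0,0,0.03],[0,0,0.025],[0,0,0.02],[0,0,0.015],[0,0,0.01],[0,0,0.006],[0,0,0],[0,0,0],[0,0,0],[0,0,0],[0,0,0],[0,0,0],[0,0,0],[0,0,0]], "gripper": [0.0854,0.0854,0.0854,0.0854,0.0854,0.0854,0.0854,0.0854,0.0854,0.0854,0.0854,0.05,0.05,0.05,0.05,0.05,0.05], "grip_force": 45}}

```text
time: 38.72
tool_pos: [0.428, 0.3518, 0.0399]
tcp_rot: [-3.108, -0.456, -0.004]
wrist_force: [-0.0, -2.2, 6.1]
width: 0.683
grip_force: 48.4
```

>>> {"method": "jog_arm", "body": {"turn": [[0,0,0],[0,0,0],[0,0,0],[0,0,0],[0,0,0],[0,0,0],[0,0,0],[0,0,0],[0,0,0],[0,0,0],[0,0,0],[0,0,0],[0,0,0],[0,0,0],[0,0,0],[0,0,0],[0,0,0]], "delta_pos": [[0,0,-0.012],[0,0,-0.025],[0,0,-0.035],[0,0,-0.035],[0,0,-0.035],[-0.0023,0.0144,-0.03],[-0.0045,0.0288,-0.023],[-0.0045,0.0288,0],[-0.0045,0.0288,0],[-0.0045,0.0288,0],[-0.0045,0.0288,0],[-0.0045,0.0288,0],[-0.0045,0.0288,0],[-0.0045,0.0288,0],[-0.0045,0.0288,0],[-0.0045,0.0288,0],[-0.0045,0.0288,0]], "gripper": [0.05,0.05,0.05,0.05,0.05,0.05,0.05,0.05,0.05,0.05,0.05,0.05,0.05,0.05,0.05,0.05,0.05]}}

```text
time: 40.13
tool_pos: [0.4717, 0.0179, 0.2337]
tcp_rot: [-3.108, -0.456, -0.0]
wrist_force: [0.1, -0.1, -1.9]
width: 0.681
grip_force: 49.0
```

>>> {"method": "jog_arm", "body": {"turn": [[0,0,0],[0,0,0],[0,0,0],[0,0,0],[0,0,0],[0,0,0],[0,0,0],[0,0,0],[0,0,0],[0,0,0],[0,0,0],[0,0,0],[0,0,0]], "delta_pos": [[-0.0045,0.0288,0],[-0.0045,0.0288,0],[-0.0045,0.0288,0],[-0.0045,0.0288,0],[-0.0045,0.0288,0],[-0.0045,0.0288,0],[-0.0045,0.0288,0],[-0.0045,0.0288,0],[-0.0045,0.0288,0],[-0.0045,0.0288,0],[-0.0032,0.0148,0],[0,0,0],[0,0,0]], "gripper": [0.05,0.05,0.05,0.05,0.05,0.05,0.05,0.05,0.05,0.05,0.05,0.05,0.05]}}

```text
time: 41.22
tool_pos: [0.5125, -0.2848, 0.2332]
tcp_rot: [-3.107, -0.453, 0.001]
wrist_force: [0.5, 0.4, -2.1]
width: 0.681
grip_force: 49.0
```

```bash
python3 - <<'E'
from h import *
im,K=shot('wrist','w17.png'); s=read_state(); print(s['time'],s['tool_pos'],yaw(),s['width'],s['grip_force'])
z=s['tool_pos'][2]
for k in blobs(im,(15,110,90),(35,255,255),(251,165),75)[:4]:
    m=cv2.moments(k); u,v=m['m10']/m['m00'],m['m01']/m['m00']; print(u,v,m['m00'],cv2.boundingRect(k),tp(K,u,v,z-.035))
k=blobs(im,(92,50,40),(118,255,255),(253,180),50)[0]; x,y,w,h=cv2.boundingRect(k); print('stack',(x,y,w,h),[tp(K,uu,y+h*.5,z-.152) for uu in(x,x+w)])
k=blobs(im,(35,25,30),(90,255,255),(253,280),90)[0]; print('held',cv2.boundingRect(k))
E
```

```text
41.2667 [ 0.51251571 -0.28404142  0.23314107] (np.float64(-73.37), array([-0.001,  0.002, -1.   ])) 0.6818585374348456 49.01279804063961
254.88732394366198 161.3462441314554 284.0 (224, 155, 62, 26) [0.01060902 0.00137252]
216.94791666666666 148.20138888888889 48.0 (213, 144, 9, 9) [ 0.02572553 -0.04186905]
292.0531914893617 148.36524822695034 47.0 (288, 144, 9, 9) [0.02556386 0.04368138]
stack (218, 163, 77, 52) [array([ 0.01016745, -0.0278977 ]), array([0.01018617, 0.03191674])]
held (184, 201, 140, 138)
```

>>> {"method": "jog_arm", "body": {"turn": [[0,0,0],[0,0,0],[0,0,0],[0,0,0],[0,0,0],[0,0,0],[0,0,0],[0,0,0],[0,0,0],[0,0,0],[0,0,0]], "delta_pos": [[0,0.0015,0.01],[0,0,0.015],[0,0,0.012],[0,0,0.01],[0,0,0.01],[0,0,0.009],[0,0,0.007],[0,0,0.005],[0,0,0.003],[0,0,0],[0,0,0]], "gripper": [0.05,0.05,0.05,0.05,0.05,0.05,0.05,0.05,0.05,0.05,0.05]}}

```text
time: 42.18
tool_pos: [0.5135, -0.2865, 0.1526]
tcp_rot: [3.108, 0.455, 0.0]
wrist_force: [-0.4, -0.2, -1.0]
width: 0.684
grip_force: 49.0
```

>>> {"method": "jog_arm", "body": {"turn": [[0,0,0],[0,0,0],[0,0,0],[0,0,0],[0,0,0]], "delta_pos": [[0,0,0.001],[0,0,0.001],[0,0,0.001],[0,0,0],[0,0,0]], "gripper": [0.05,0.05,0.05,0.05,0.05]}}

```text
time: 42.6
tool_pos: [0.5134, -0.2863, 0.1495]
tcp_rot: [3.108, 0.455, 0.0]
wrist_force: [-0.1, -0.3, -2.3]
width: 0.681
grip_force: 49.0
```

>>> {"method": "jog_arm", "body": {"turn": [[0,0,0],[0,0,0],[0,0,0],[0,0,0],[0,0,0]], "delta_pos": [[0,0,0.001],[0,0,0.001],[0,0,0.0007],[0,0,0],[0,0,0]], "gripper": [0.05,0.05,0.05,0.05,0.05]}}

```text
time: 43.02
tool_pos: [0.5136, -0.2864, 0.1472]
tcp_rot: [3.108, 0.455, 0.001]
wrist_force: [-0.6, 1.0, 1.8]
width: 0.682
grip_force: 50.6
```

>>> {"method": "jog_arm", "body": {"turn": [[0,0,0],[0,0,0],[0,0,0],[0,0,0],[0,0,0],[0,0,0],[0,0,0],[0,0,0],[0,0,0],[0,0,0],[0,0,0],[0,0,0],[0,0,0]], "delta_pos": [[0,0,0.0005],[0,0,0],[0,0,0],[0,0,0],[0,0,0],[0,0,-0.01],[0,0,-0.02],[0,0,-0.03],[0,0,-0.03],[0,0,-0.03],[0,0,-0.02],[0,0,0],[0,0,0]], "gripper": [0.05,0.05,0.07,0.0854,0.0854,0.0854,0.0854,0.0854,0.0854,0.0854,0.0854,0.0854,0.0854]}}

```text
time: 44.1
tool_pos: [0.5143, -0.2869, 0.2887]
tcp_rot: [3.106, 0.455, 0.005]
wrist_force: [-0.4, 0.1, -0.7]
width: 0.997
grip_force: 0.0
```

```bash
python3 - <<'E'
from h import *
im,K=shot('wrist','w18.png'); a,Ks=shot('scene','s18.png'); s=read_state(); print(s['time'],s['tool_pos'])
z=s['tool_pos'][2]
print('stack top',cup(im,K,(35,25,30),(90,255,255),z-.178))
for k in blobs(im,(15,110,90),(35,255,255),(251,165),75)[:4]:
    m=cv2.moments(k); u,v=m['m10']/m['m00'],m['m01']/m['m00']; print(u,v,m['m00'],tp(K,u,v,z-.035))
for zz in(.055,.081,.107,.178): print(zz,proj(Ks,(.513,-.2855,zz)))
B=cv2.resize(a[20:220,100:366],(798,600),interpolation=cv2.INTER_CUBIC); cv2.imwrite('pics/s18c.png',B[:,:,::-1])
E
```

```text
44.2 [ 0.51279543 -0.28599372  0.28517   ]
stack top (array([-0.0012, -0.0012]), np.float64(0.00067), (218, 157, 70, 71))
251.3468328141225 153.3208722741433 160.5 [ 0.01184831 -0.0030342 ]
219.026455026455 144.04232804232802 31.5 [ 0.02400852 -0.04530073]
284.0 144.21505376344084 31.0 [0.02380806 0.03970927]
323.34722222222223 151.0 12.0 [0.01494056 0.09178781]
0.055 (np.float64(204.00172294121688), np.float64(119.64400342470435))
0.081 (np.float64(203.0894032708237), np.float64(111.23799633581046))
0.107 (np.float64(202.14767069230714), np.float64(102.56098214029221))
0.178 (np.float64(199.41423705585225), np.float64(77.37544326535253))
```

View pics/s18c.png

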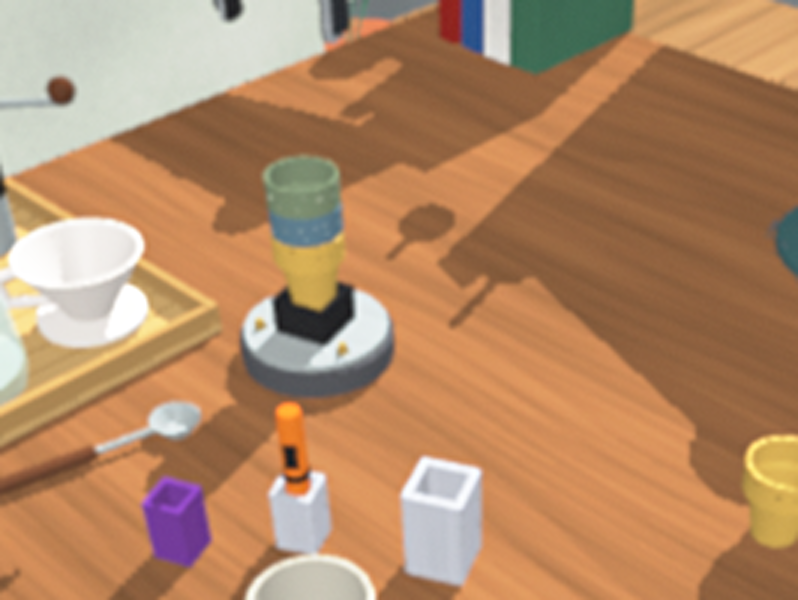

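The picture shows the stack mustard, blue, green upright at (303,230), the plate seated on its studs and the pen in its small white holder at (297,480). The views showed no cream or terracotta cup. The gripper is clear, so I hand in.

```bash
python3 -c "
from workcell import ticket
print(ticket.finish_job())"
```

```text
the job is handed in; nothing more can be done
None
```

I handed the job in: the plate is home on its studs, the thermometer reading was held for about 2 s and the thermometer put back in its holder, and all three cups present (mustard, blue, green) are nested in the socket; the hand-in call gave no verdict.

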